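Clamp the cast lens holders on the marking fixture

ROBOT

A 6-joint arm with a two-finger parallel gripper is mounted at the origin on the work surface. World frame = base frame: x ahead of the robot, y to its left, z up, the work surface at z = 0. Lengths are in m, angles in rad, forces in N, time in s.
With the tool pointing down it reaches from about 0.225 to 0.875 m from the base axis. Payload 3.4 kg.
Tool frame: the origin (TCP) lies between the finger pads; the fingertips stand 8 mm ahead of it and the grasp point (between the pads) lies 11 mm behind it; z points along the fingers, y is the line along which they close (so a half turn about z gives the same grasp; the last joint's range is limited). The gripper opens to 85 mm and grips with 20 to 120 N. Pads are 22 mm wide; open, the fingers measure 114 mm over their backs; the gripper's body (76 mm by 85 mm) begins 54 mm behind the grasp point. The pads swing forward as they close: fully open they stand 13 mm farther back than shut.
Start: joints at [-1.438, 0.276, 1.505, -0, 1.361, -0.121], TCP at [0.144, -0.557, 0.239] pointing down, gripper open.
Joint ranges: [-2.89, 2.89], [-0.75, 2.08], [0.22, 2.7], [-1.18, 4.32], [0.11, 2.71], [-2.7, 2.7]. Speed limits (rad/s): [2.57, 2.57, 3.14, 3.14, 3.14, 3.14].

INTERFACE

Orientations are given as a unit quaternion [w, x, y, z].
In Python, from rig import manip, optics, finder gives the robot as it stands.
- The arm moves only by the tool servo_tool, never from a script. Its argument "increments" is a list of rows, each a list of 7 numbers: the shift along the tool's x, y, z in cm, then the turn, a rotation vector about the tool's x, y, z in degrees, then the closure, from -1 (fully open) to 1 (shut). In form: [[x, y, z, rx, ry, rz, gripper], ...]. A call has exactly 5 rows; each row shifts and turns the commanded pose from where the row before left it, along the tool's axes as they then stand; what a row does not reach is not made up. A row lasts 1/10 s, in which the tool goes at most 50 mm and 8.59 degrees, less where a joint would pass 70% of its speed; a pose out of reach is approached as far as the arm can. A call is refused whole if a number of a shift passes 5 or a number of a turn 8.59, either way. A call with a gripper value outside its range is refused whole. The fingers move at their own pace and stop on an object; "squeeze" is the grip in N (left out, the last holds). Time passes only in rows, so rows that do not move let the fingers close, or fill a call up. It gives the time, the measured TCP pose, the force, the opening and the grip force at its end, in the units of the state.
- manip.get_state(): the state, without advancing time (a new reading comes with each control period).
- optics.get_image(name): name is "scene" or "top" or "wrist"; returns the picture (420x560x3 uint8, red, green, blue); there is no depth.
- optics.get_calibration(name): a dict with "fov_y" (degrees; the focal length in pixels is half the picture's height over the tangent of half this angle, whatever the lens; pixels are square), "cx", "cy" (the principal point, pixels), "world_to_cam" (4x4, takes a point from world to camera coordinates). Camera axes: x right, y down, z forward; pixel columns grow to the right and rows downward; lengths in m; the calibration is good to about 2 mm. A picture is of the moment at which its call begins: read the wrist's pose just before it. get_calibration takes no time and is no camera call; for the wrist camera it gives the pose at the moment of the call.
- manip.sign_off(): hands the job in; it is judged then, once.
Trained networks look in the newest picture that a camera, given by its name, has taken for a name from the list of things; names that differ only in an ending like _2 or _b are one class to them, and where a whole thing is asked for, a point or a joint stands for the part that bears it (a point fixed in the world has none). Each returns a list of dicts, best first, with "p" (0 to 1); they miss things now and then, are a little off and sometimes report something else, mostly with a low value. They report only what shows in the picture. A call takes as long as a camera call. They do not tell look-alikes from the thing itself.
- finder.silhouettes(label, camera): "region" (420x560 bool, what is visible of it) and "box" ([centre column, centre row, width, height] in pixels, round what is visible of it).
- finder.tip_of(label, camera): "at" ([column, row] in pixels: a listed point, or the origin of a listed thing).
The state is a dict: "clock": time; "qpos": joint angles; "qd": joint speeds; "effort": joint torques, N m; "position": TCP position; "ee_rot": TCP orientation; "contact_force": force on the tool from outside, world axes, zero at the start; "moment": the same for the moment, N m; "width": finger opening in m; "gripper_force": force on a finger pad.
Only numpy, scipy, OpenCV 4.12 (cv2) and the standard library are available. Lean on these libraries where they do the work, as an engineer would, in place of code of your own. Each camera call takes 0.05 s, during which the arm holds its last target. There are 200 camera calls.

TASK

The cast lens holders are still lying in their open moulds. Lift each one out and set it flat and square on the black pad of a free station of the marking fixture, plate upright, then swing that station's clamp arm fully over the end of its foot and screw the knurled nut down clockwise until it stops tight. Leave the bottle, the screwdriver, the mouse and the cup alone.

Things in the scene. Friction and masses are not known exactly. Their poses are not given: they have to be found in the camera images.
- holder1_plate (a point): Cast blue-grey lens holder 1, 0.16 kg, an upside-down T: foot 84 (own x) x 56 (y) x 12 mm, and across its middle an upright plate 14 mm thick (x), 56 wide (y), 45 tall, with a 30 mm hole. Same when turned half round. Point: middle of the plate, 34.5 mm above the foot's underside, 22.5 mm below the plate's top; z up. Lies in an open mould at the start; may be absent.
- holder2_plate (a point): Cast blue-grey lens holder 2, 0.16 kg, an upside-down T: foot 84 (own x) x 56 (y) x 12 mm, and across its middle an upright plate 14 mm thick (x), 56 wide (y), 45 tall, with a 30 mm hole. Same when turned half round. Point: middle of the plate, 34.5 mm above the foot's underside, 22.5 mm below the plate's top; z up. Lies in an open mould at the start; may be absent.
- holder3_plate (a point): Cast blue-grey lens holder 3, 0.16 kg, an upside-down T: foot 84 (own x) x 56 (y) x 12 mm, and across its middle an upright plate 14 mm thick (x), 56 wide (y), 45 tall, with a 30 mm hole. Same when turned half round. Point: middle of the plate, 34.5 mm above the foot's underside, 22.5 mm below the plate's top; z up. Lies in an open mould at the start; may be absent.
- cavity1 (a point): One of the three like moulds, the open lower half of an aluminium casting mould, fixed, 113 (x) x 85 (y) x 24 mm high. Point: centre of the cavity floor, 12 mm above the table. The cavity is 87 x 59 mm, 12 mm deep: a holder's foot lies in it flush with the rim, its plate stands free above.
- seat1 (a point): Station 1 of the marking fixture, an aluminium plate 185 x 350 x 12 mm fixed on the table: a black pad 84 (x) x 56 (y) mm, 4 mm high. Point: centre of the pad's top face, 16 mm above the table. x points along the pad to the station's clamp, whose stud stands 66 mm from this point along +x; stations are 115 mm apart along y.
- seat2 (a point): Station 2 of the marking fixture, an aluminium plate 185 x 350 x 12 mm fixed on the table: a black pad 84 (x) x 56 (y) mm, 4 mm high. Point: centre of the pad's top face, 16 mm above the table. x points along the pad to the station's clamp, whose stud stands 66 mm from this point along +x; stations are 115 mm apart along y.
- seat3 (a point): Station 3 of the marking fixture, an aluminium plate 185 x 350 x 12 mm fixed on the table: a black pad 84 (x) x 56 (y) mm, 4 mm high. Point: centre of the pad's top face, 16 mm above the table. x points along the pad to the station's clamp, whose stud stands 66 mm from this point along +x; stations are 115 mm apart along y.
- clamp1 (a joint): Swing (rad) of the orange clamp arm of station 1 about its stud: 0 = fully over the seat (pointing to the seat's -x, at its stop), growing to 2.4 as it swings out by the seat's +y side (pi/2 = pointing to +y). Arm 26 mm wide, 12 mm thick, reaching 46 mm from the stud's axis; boss round the stud 31 mm diameter. Stays where left; 2 to 3 N at its end moves it.
- finger1: Clamp arm 1, the part that presses on the foot. Origin on the stud's axis at the arm's underside; the arm points along its own -x. With the nut fully slack the underside is 31.4 mm above the table; with the nut tight it is 4 mm lower and bears on the top of a seated holder's foot.
- nut1 (a joint): Turn (rad) of the knurled nut of station 1: 0 = fully slack, grows clockwise seen from above, 3.6 = tight at its stop. Steep quick-action thread: nut and arm come down 1.1 mm per rad, with or without a holder below. Takes about 0.1 N m, stays where left.
- nut1_grip (a point): Centre of knurled steel nut 1, 44 mm diameter, 30 mm tall, half-way up, on the stud's axis; the nut sits directly on the clamp arm. The stud stands 6 mm out of its top.
- clamp2 (a joint): Swing (rad) of the orange clamp arm of station 2 about its stud: 0 = fully over the seat (pointing to the seat's -x, at its stop), growing to 2.4 as it swings out by the seat's +y side (pi/2 = pointing to +y). Arm 26 mm wide, 12 mm thick, reaching 46 mm from the stud's axis; boss round the stud 31 mm diameter. Stays where left; 2 to 3 N at its end moves it.
- finger2: Clamp arm 2, the part that presses on the foot. Origin on the stud's axis at the arm's underside; the arm points along its own -x. With the nut fully slack the underside is 31.4 mm above the table; with the nut tight it is 4 mm lower and bears on the top of a seated holder's foot.
- nut2 (a joint): Turn (rad) of the knurled nut of station 2: 0 = fully slack, grows clockwise seen from above, 3.6 = tight at its stop. Steep quick-action thread: nut and arm come down 1.1 mm per rad, with or without a holder below. Takes about 0.1 N m, stays where left.
- nut2_grip (a point): Centre of knurled steel nut 2, 44 mm diameter, 30 mm tall, half-way up, on the stud's axis; the nut sits directly on the clamp arm. The stud stands 6 mm out of its top.
- clamp3 (a joint): Swing (rad) of the orange clamp arm of station 3 about its stud: 0 = fully over the seat (pointing to the seat's -x, at its stop), growing to 2.4 as it swings out by the seat's +y side (pi/2 = pointing to +y). Arm 26 mm wide, 12 mm thick, reaching 46 mm from the stud's axis; boss round the stud 31 mm diameter. Stays where left; 2 to 3 N at its end moves it.
- finger3: Clamp arm 3, the part that presses on the foot. Origin on the stud's axis at the arm's underside; the arm points along its own -x. With the nut fully slack the underside is 31.4 mm above the table; with the nut tight it is 4 mm lower and bears on the top of a seated holder's foot.
- nut3 (a joint): Turn (rad) of the knurled nut of station 3: 0 = fully slack, grows clockwise seen from above, 3.6 = tight at its stop. Steep quick-action thread: nut and arm come down 1.1 mm per rad, with or without a holder below. Takes about 0.1 N m, stays where left.
- nut3_grip (a point): Centre of knurled steel nut 3, 44 mm diameter, 30 mm tall, half-way up, on the stud's axis; the nut sits directly on the clamp arm. The stud stands 6 mm out of its top.
- bottle: White solvent bottle, 56 mm diameter, 150 mm tall, origin at the centre of its base. A bystander: leave it alone.
- driver: Red-handled screwdriver 190 mm long lying on the table, origin at its middle. A bystander: leave it alone.
- mouse: Black computer mouse, 105 x 60 x 32 mm, origin at the centre of its underside. A bystander: leave it alone.
- cup: Paper cup, 72 mm diameter, 90 mm tall, origin at the centre of its base. A bystander: leave it alone.
Not all that is in view belongs to the job. Leave any red look-alike of the part that bears holder2_plate alone.

How it is judged:
At the end, for the whole second after the job is handed in: Each holder present rests on a station: upright (0.06 rad), flat, within 8 mm of the pad's middle and 0.15 rad of its length (either way round); that clamp arm over it (below 0.2 rad) and pressing on the foot; that nut tight (above 3.45 rad). Unused clamps do not matter (((horizontal distance between holder1_plate and seat1 below 0.008 m and angle between the x axis of holder1_plate and the x axis of seat1, either way round below 0.15 rad and angle between holder1_plate's own z axis and vertical below 0.06 rad and z of holder1_plate in the frame of seat1 below 0.0385 m and value of joint clamp1 below 0.2 rad and value of joint nut1 above 3.45 rad and contact force between finger1 and holder1 above 1 N) or (horizontal distance between holder1_plate and seat2 below 0.008 m and angle between the x axis of holder1_plate and the x axis of seat2, either way round below 0.15 rad and angle between holder1_plate's own z axis and vertical below 0.06 rad and z of holder1_plate in the frame of seat2 below 0.0385 m and value of joint clamp2 below 0.2 rad and value of joint nut2 above 3.45 rad and contact force between finger2 and holder1 above 1 N) or (horizontal distance between holder1_plate and seat3 below 0.008 m and angle between the x axis of holder1_plate and the x axis of seat3, either way round below 0.15 rad and angle between holder1_plate's own z axis and vertical below 0.06 rad and z of holder1_plate in the frame of seat3 below 0.0385 m and value of joint clamp3 below 0.2 rad and value of joint nut3 above 3.45 rad and contact force between finger3 and holder1 above 1 N)) and linear speed of each of holder1, holder2, holder3 below 0.02 m/s and ((horizontal distance between holder2_plate and seat1 below 0.008 m and angle between the x axis of holder2_plate and the x axis of seat1, either way round below 0.15 rad and angle between holder2_plate's own z axis and vertical below 0.06 rad and z of holder2_plate in the frame of seat1 below 0.0385 m and value of joint clamp1 below 0.2 rad and value of joint nut1 above 3.45 rad and contact force between finger1 and holder2 above 1 N) or (horizontal distance between holder2_plate and seat2 below 0.008 m and angle between the x axis of holder2_plate and the x axis of seat2, either way round below 0.15 rad and angle between holder2_plate's own z axis and vertical below 0.06 rad and z of holder2_plate in the frame of seat2 below 0.0385 m and value of joint clamp2 below 0.2 rad and value of joint nut2 above 3.45 rad and contact force between finger2 and holder2 above 1 N) or (horizontal distance between holder2_plate and seat3 below 0.008 m and angle between the x axis of holder2_plate and the x axis of seat3, either way round below 0.15 rad and angle between holder2_plate's own z axis and vertical below 0.06 rad and z of holder2_plate in the frame of seat3 below 0.0385 m and value of joint clamp3 below 0.2 rad and value of joint nut3 above 3.45 rad and contact force between finger3 and holder2 above 1 N)) and ((horizontal distance between holder3_plate and seat1 below 0.008 m and angle between the x axis of holder3_plate and the x axis of seat1, either way round below 0.15 rad and angle between holder3_plate's own z axis and vertical below 0.06 rad and z of holder3_plate in the frame of seat1 below 0.0385 m and value of joint clamp1 below 0.2 rad and value of joint nut1 above 3.45 rad and contact force between finger1 and holder3 above 1 N) or (horizontal distance between holder3_plate and seat2 below 0.008 m and angle between the x axis of holder3_plate and the x axis of seat2, either way round below 0.15 rad and angle between holder3_plate's own z axis and vertical below 0.06 rad and z of holder3_plate in the frame of seat2 below 0.0385 m and value of joint clamp2 below 0.2 rad and value of joint nut2 above 3.45 rad and contact force between finger2 and holder3 above 1 N) or (horizontal distance between holder3_plate and seat3 below 0.008 m and angle between the x axis of holder3_plate and the x axis of seat3, either way round below 0.15 rad and angle between holder3_plate's own z axis and vertical below 0.06 rad and z of holder3_plate in the frame of seat3 below 0.0385 m and value of joint clamp3 below 0.2 rad and value of joint nut3 above 3.45 rad and contact force between finger3 and holder3 above 1 N))); the robot touches nothing.
It fails at once if the bottle is disturbed (moved over 30 mm) (distance of bottle from where it was at the start of the episode above 0.03 m).
It fails at once if the screwdriver is disturbed (moved over 30 mm) (distance of driver from where it was at the start of the episode above 0.03 m).
It fails at once if the mouse is disturbed (moved over 30 mm) (distance of mouse from where it was at the start of the episode above 0.03 m).
It fails at once if the cup is disturbed (moved over 30 mm) (distance of cup from where it was at the start of the episode above 0.03 m).
Of holder1, holder2, holder3 only 2 to 3 are there at a start; the rules pass over those that are not, and their reading is None.
At some moment in a run one of holder1, holder2, holder3 may be knocked a few centimetres aside while the robot is not near it.
Once in a run the grip may slacken for a moment while it holds something.
It also fails if it takes over 210 s, if anything falls off the work surface, if the arm or the gripper's body presses on something with over 40 N, if the wrist force passes 120 N, or if a joint passes its speed limit or range.

## Working session

There is one attempt and no reset: what is moved stays moved. The work goes in short steps, Python scripts to look and compute and a tool call to move; the robot and the scene stay as the last step left them, time stands still between calls to the robot, and variables do not carry over. Pictures are saved under pics/ and viewed, at most 14 in all, crops included, and the job is handed in when it is done.

Besides the shell and the picture viewer there is one more tool, called by a JSON object that holds its "op" and its "data". servo_tool: Moves the arm, as the interface text tells. Its arguments: {"type":"object","properties":{"increments":{"type":"array","items":{"type":"array","items":{"type":"number"}}},"squeeze":{"type":"number"}},"required":["increments"]}

```bash
ls; mkdir -p pics
cat > h.py <<'E'
import numpy as np, cv2, json
from rig import manip, optics, finder
def ray(cam,uv):
    c=optics.get_calibration(cam); f=210/np.tan(np.radians(c["fov_y"])/2)
    M=np.array(c["world_to_cam"]); R=M[:3,:3]; o=-R.T@M[:3,3]
    d=R.T@np.array([(uv[0]-c["cx"])/f,(uv[1]-c["cy"])/f,1]); return o,d
def at(cam,uv,z):
    o,d=ray(cam,uv); return o+d*(z-o[2])/d[2]
def proj(cam,p):
    c=optics.get_calibration(cam); f=210/np.tan(np.radians(c["fov_y"])/2)
    M=np.array(c["world_to_cam"]); q=M[:3,:3]@np.array(p)+M[:3,3]
    return np.array([c["cx"]+f*q[0]/q[2],c["cy"]+f*q[1]/q[2]])
def save(cam,n):
    im=optics.get_image(cam); cv2.imwrite(f"pics/{n}.png",im[:,:,::-1]); return im
E
python3 - <<'E'
from h import *
a=save("top","t0"); b=save("scene","s0")
print(optics.get_calibration("top"))
for n,z in [("holder1_plate",.0465),("cavity1",.012),("seat1",.016),("nut1_grip",.058),("bottle",0),("driver",0.01),("mouse",0),("cup",0)]:
    for d in finder.tip_of(n,"top")[:6]: print(n,round(d["p"],2),np.round(d["at"]),np.round(at("top",d["at"],z),3))
E
```

```text
pics
{'fov_y': 49.95625071162581, 'cx': 276.4976209912653, 'cy': 205.6431329522416, 'world_to_cam': array([[ 9.95228408e-03, -9.99947923e-01,  2.25906694e-03,
        -2.99416999e-02],
       [-9.86033444e-01, -1.01893526e-02, -1.66235451e-01,
         5.54122842e-01],
       [ 1.66249813e-01, -5.73093119e-04, -9.86083501e-01,
         1.12449066e+00],
       [ 0.00000000e+00,  0.00000000e+00,  0.00000000e+00,
         1.00000000e+00]])}
holder1_plate 0.58 [295. 245.] [ 0.453 -0.073  0.046]
cavity1 0.75 [294. 244.] [ 0.458 -0.073  0.012]
seat1 0.77 [216. 184.] [0.618 0.14  0.016]
seat1 0.72 [151. 245.] [0.45  0.304 0.016]
seat1 0.71 [181. 212.] [0.539 0.229 0.016]
nut1_grip 0.82 [195. 160.] [0.67  0.19  0.058]
nut1_grip 0.59 [163. 197.] [0.573 0.268 0.058]
bottle 0.96 [253. 127.] [0.784 0.042 0.   ]
driver 0.92 [316. 131.] [ 0.771 -0.13   0.01 ]
mouse 0.78 [155. 149.] [0.717 0.312 0.   ]
cup 0.93 [409. 167.] [ 0.674 -0.386  0.   ]
cup 0.65 [293. 245.] [ 0.455 -0.07   0.   ]
```

Run:
```python
import cv2
a=cv2.imread("pics/t0.png"); cv2.imwrite("pics/t0b.png",cv2.resize(a[60:360,100:500],None,fx=2,fy=2,interpolation=cv2.INTER_CUBIC))
```

```text
(no output)
```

View pics/t0b.png

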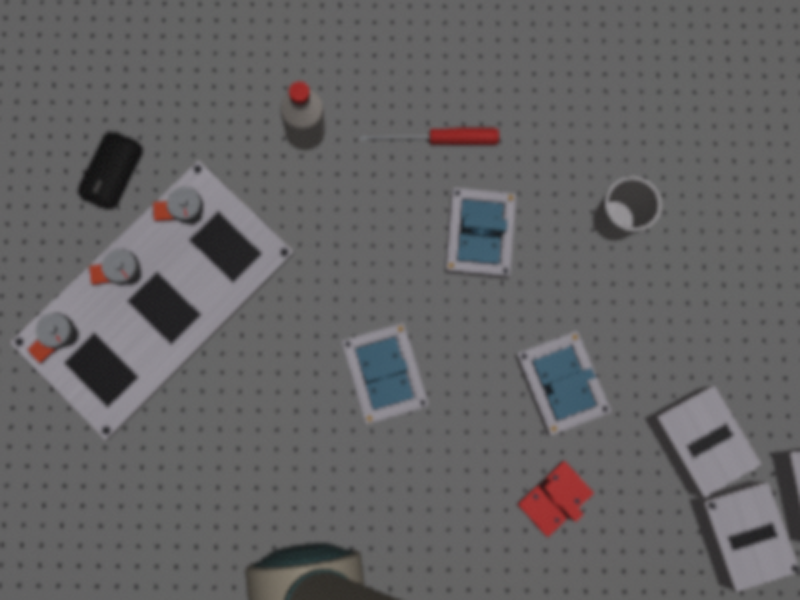

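View pics/s0.png

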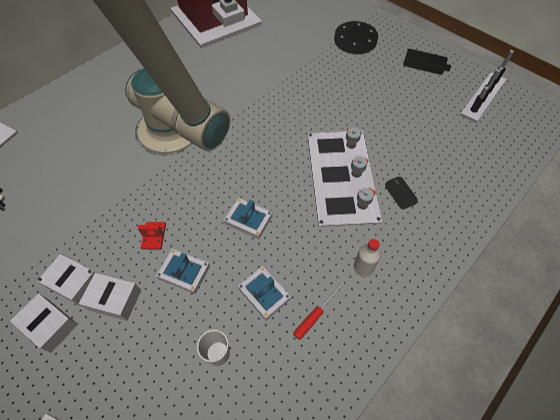

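The top picture (crop) shows three blue holders in moulds: full-picture pixels (341,175), (292,246) and (382,251). The red look-alike is at (378,309) and must be left alone. All three pads are free at (216,184), (181,212) and (151,245), with the orange arms swung out. The white blocks with dark slots at lower right are distractors. I choose the blue ones in the moulds and will check them close up with the wrist camera.

```bash
cat >> h.py <<'E'
from scipy.spatial.transform import Rotation as Rn
def pose():
    s=manip.get_state(); q=s["ee_rot"]; R=Rn.from_quat([q[1],q[2],q[3],q[0]]).as_matrix()
    return s,np.array(s["position"]),R
def go(p,yaw=None):
    """print tool-frame move (cm) to world p, after turning tool so that its y axis lies along world angle yaw (mod pi)"""
    s,t,R=pose(); rz=0
    if yaw is not None:
        cur=np.arctan2(R[1,1],R[0,1]); d=(yaw-cur+np.pi/2)%np.pi-np.pi/2; rz=-d
        print("rz deg",round(np.degrees(rz),1),"q6",round(s["qpos"][5],2))
        R=R@Rn.from_rotvec([0,0,rz]).as_matrix()
    print("after turn: cm",np.round(R.T@(np.array(p)-t)*100,2),"| before:",np.round(pose()[2].T@(np.array(p)-t)*100,2))
E
python3 - <<'E'
from h import *
s,t,R=pose(); print(s); print(np.round(R,3)); c=optics.get_calibration("wrist"); print(c)
M=c["world_to_cam"]; print("cam in tool", R.T@(-M[:3,:3].T@M[:3,3]-t), "\n", np.round(R.T@M[:3,:3].T,3))
for uv in [(341,175),(292,246),(382,251)]: print(at("top",uv,.024))
go([.47,-.19,.36])
E
```

```text
{'clock': 0.5, 'qpos': array([-1.43799593e+00,  2.75927373e-01,  1.50496172e+00,  1.60928735e-06,
        1.36066727e+00, -1.21026525e-01]), 'qd': array([-2.00985787e-03, -9.57468856e-04,  7.32124245e-04,  3.02100897e-05,
       -3.04529181e-05, -2.02963190e-04]), 'effort': array([-1.08505265e-03, -4.16259527e+01, -2.45877367e+01, -2.61005507e-04,
        1.46415729e-03, -2.98237552e-06]), 'position': array([ 0.14437096, -0.55659684,  0.23928775]), 'ee_rot': array([1.81434187e-05, 9.91957312e-01, 1.26572870e-01, 8.93771813e-07]), 'contact_force': array([-0.86332868,  0.11162893,  0.30965182]), 'moment': array([0.03380695, 0.02452568, 0.00563032]), 'gripper_force': 0.0, 'width': 0.0855855511123333}
[[ 0.968  0.251  0.   ]
 [ 0.251 -0.968 -0.   ]
 [-0.     0.    -1.   ]]
{'fov_y': 64.88512229905508, 'cx': 281.5210301141117, 'cy': 206.57775495762004, 'world_to_cam': array([[ 2.51088524e-01, -9.67964128e-01,  9.57838864e-06,
        -5.73937631e-01],
       [-9.26019680e-01, -2.40205313e-01,  2.91185438e-01,
        -3.73069072e-02],
       [-2.81854758e-01, -7.31221919e-02, -9.56666630e-01,
         3.79496205e-01],
       [ 0.00000000e+00,  0.00000000e+00,  0.00000000e+00,
         1.00000000e+00]])}
cam in tool [ 0.07482231 -0.0010751  -0.13463259] 
 [[-0.    -0.957 -0.291]
 [ 1.    -0.    -0.   ]
 [ 0.    -0.291  0.957]]
[ 0.64322318 -0.1963254   0.024     ]
[ 0.4518366  -0.06583479  0.024     ]
[ 0.44119863 -0.3003513   0.024     ]
after turn: cm [ 40.73 -27.31 -12.07] | before: [ 40.73 -27.31 -12.07]
```

{"op": "servo_tool", "data": {"increments": [[4.5,-2.5,-1.2,0,0,0,-1],[4.5,-2.5,-1.2,0,0,0,-1],[4.5,-2.5,-1.2,0,0,0,-1],[4.5,-2.5,-1.2,0,0,0,-1],[4.5,-2.5,-1.2,0,0,0,-1]]}}

```text
clock: 1.0
position: [0.3218, -0.3873, 0.2968]
ee_rot: [0.0, 0.992, 0.126, 0.0]
contact_force: [1.5, -0.4, 0.7]
width: 0.0856
gripper_force: 0.0
```

{"op": "servo_tool", "data": {"increments": [[4.5,-2.5,-1.2,0,0,0,-1],[4.5,-2.5,-1.2,0,0,0,-1],[4.5,-2.5,-1.2,0,0,0,-1],[4.5,-2.5,-1.2,0,0,0,-1],[4.5,-2.5,-1.2,0,0,0,-1]]}}

```text
clock: 1.5
position: [0.4982, -0.2191, 0.3536]
ee_rot: [0.0, 0.992, 0.127, 0.0]
contact_force: [-0.1, -1.7, -0.9]
width: 0.0857
gripper_force: 0.0
```

{"op": "servo_tool", "data": {"increments": [[0,0,0,0,0,0,-1],[0,0,0,0,0,0,-1],[0,0,0,0,0,0,-1],[0,0,0,0,0,0,-1],[0,0,0,0,0,0,-1]]}}

```text
clock: 2.0
position: [0.496, -0.2219, 0.3526]
ee_rot: [-0.0, 0.992, 0.125, -0.0]
contact_force: [-0.5, -0.3, -0.1]
width: 0.0852
gripper_force: 0.0
```

Run:
```python
from h import *
a=save("wrist","w1")
for n,z in [("holder1_plate",.0465),("cavity1",.012)]:
    for d in finder.tip_of(n,"wrist")[:6]: print(n,round(d["p"],2),np.round(d["at"]),np.round(at("wrist",d["at"],z),3))
```

```text
holder1_plate 0.83 [164. 169.] [ 0.45  -0.069  0.046]
```

View pics/w1.png

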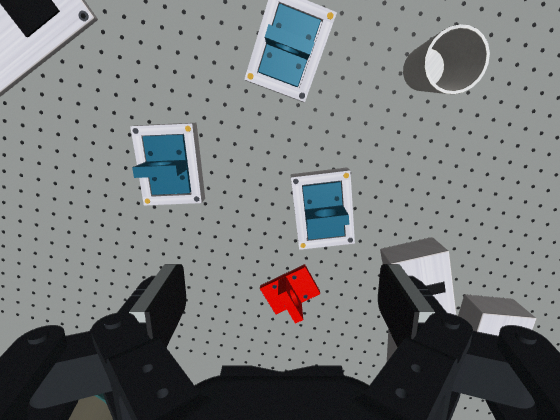

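The wrist view shows the blue holders upright in their moulds at (164,165), (290,45) and (325,210). The red look-alike is on the table at (290,290). I will fit the model silhouette to the blue masks.

```bash
cat >> h.py <<'E'
from scipy.optimize import minimize
def bluemask(im):
    h=cv2.cvtColor(im,cv2.COLOR_RGB2HSV); return ((h[...,0]>88)&(h[...,0]<112)&(h[...,1]>100)&(h[...,2]>25)).astype(np.uint8)
def box(x0,y0,z0): return np.array([[a*x0,b*y0,z] for a in(-1,1) for b in(-1,1) for z in z0])
FOOT=lambda zb,full: box(.042,.028,(zb if full else zb+.012,zb+.012)); PL=lambda zb: box(.007,.028,(zb+.012,zb+.057))
def fit(cam,im,xy,zb,full=False,yaw0=None,n=3):
    """fit holder (x,y,yaw of own x) to blue mask; zb=height of foot underside"""
    m=bluemask(im); num,lab=cv2.connectedComponents(cv2.morphologyEx(m,cv2.MORPH_CLOSE,np.ones((5,5))))
    yy,xx=np.nonzero(lab); uv=proj(cam,[*xy,zb+.02]); k=np.argmin((xx-uv[0])**2+(yy-uv[1])**2)
    l=lab[yy[k],xx[k]]; M=(lab==l).astype(np.uint8)
    M=np.float32(cv2.resize(M,None,fx=n,fy=n,interpolation=cv2.INTER_LINEAR))
    c=optics.get_calibration(cam); f=210/np.tan(np.radians(c["fov_y"])/2); W=np.array(c["world_to_cam"])
    def draw(v):
        S=np.zeros(M.shape,np.uint8); cs,sn=np.cos(v[2]),np.sin(v[2])
        for P in (FOOT(zb,full),PL(zb)):
            Q=np.c_[v[0]+cs*P[:,0]-sn*P[:,1],v[1]+sn*P[:,0]+cs*P[:,1],P[:,2]]@W[:3,:3].T+W[:3,3]
            px=np.c_[c["cx"]+f*Q[:,0]/Q[:,2],c["cy"]+f*Q[:,1]/Q[:,2]]
            px=(px+.5)*n-.5
            cv2.fillConvexPoly(S,cv2.convexHull(np.round(px*16).astype(np.int32)),1,shift=4)
        return S
    def cost(u): 
        v=np.array(u)*[.01,.01,.1]; S=draw(v); return np.abs(S-M).sum()/M.sum()
    best=None
    for y0 in ([yaw0] if yaw0 is not None else np.arange(0,np.pi,np.pi/6)):
        r=minimize(cost,[xy[0]*100,xy[1]*100,y0*10],method="Nelder-Mead",options=dict(initial_simplex=np.array([[xy[0]*100,xy[1]*100,y0*10]]*4)+np.array([[0,0,0],[1,0,0],[0,1,0],[0,0,2.5]]),xatol=.005,fatol=1e-5))
        if best is None or r.fun<best.fun: best=r
    v=best.x*[.01,.01,.1]; v[2]=(v[2]+np.pi/2)%np.pi-np.pi/2; return np.round(v,4),round(best.fun,3)
E
python3 - <<'E'
from h import *
im=cv2.imread("pics/w1.png")[:,:,::-1].copy(); tp=cv2.imread("pics/t0.png")[:,:,::-1].copy()
for xy in [(.64,-.196),(.452,-.066),(.441,-.3)]:
    print(fit("wrist",im,xy,.012), fit("top",tp,xy,.012))
E
```

```text
(array([ 0.6417, -0.192 , -0.0859]), np.float64(0.031)) (array([ 0.6438, -0.1932, -0.2313]), np.float64(0.339))
(array([ 0.451 , -0.0649,  0.2957]), np.float64(0.029)) (array([ 0.4523, -0.0644,  0.4224]), np.float64(0.336))
(array([ 0.4409, -0.2988,  0.3752]), np.float64(0.039)) (array([ 0.442 , -0.2994,  0.3102]), np.float64(0.334))
```

```bash
python3 -c "
from h import *
go([.62,.26,.353])"
```

```text
after turn: cm [ 2.398e+01 -4.354e+01 -3.000e-02] | before: [ 2.398e+01 -4.354e+01 -3.000e-02]
```

{"op": "servo_tool", "data": {"increments": [[2.4,-4.4,0,0,0,0,-1],[2.4,-4.4,0,0,0,0,-1],[2.4,-4.4,0,0,0,0,-1],[2.4,-4.4,0,0,0,0,-1],[2.4,-4.4,0,0,0,0,-1]]}}

```text
clock: 2.65
position: [0.5579, 0.0231, 0.353]
ee_rot: [0.0, 0.992, 0.126, 0.0]
contact_force: [0.6, 0.5, -0.1]
width: 0.0852
gripper_force: 0.0
```

{"op": "servo_tool", "data": {"increments": [[2.4,-4.4,0,0,0,0,-1],[2.4,-4.4,0,0,0,0,-1],[2.4,-4.4,0,0,0,0,-1],[2.4,-4.4,0,0,0,0,-1],[2.4,-4.4,0,0,0,0,-1]]}}

```text
clock: 3.15
position: [0.6189, 0.2658, 0.3528]
ee_rot: [0.0, 0.992, 0.126, 0.0]
contact_force: [0.7, 0.0, -0.5]
width: 0.0852
gripper_force: 0.0
```

{"op": "servo_tool", "data": {"increments": [[0,0,0,0,0,0,-1],[0,0,0,0,0,0,-1],[0,0,0,0,0,0,-1],[0,0,0,0,0,0,-1],[0,0,0,0,0,0,-1]]}}

```text
clock: 3.65
position: [0.6186, 0.2627, 0.3534]
ee_rot: [0.0, 0.992, 0.126, 0.0]
contact_force: [-0.4, -0.1, 0.4]
width: 0.0854
gripper_force: 0.0
```

Run:
```python
from h import *
im=save("wrist","w2")
for n,z in [("seat1",.016),("nut1_grip",.058)]:
    for d in finder.tip_of(n,"wrist")[:6]: print(n,round(d["p"],2),np.round(d["at"]),np.round(at("wrist",d["at"],z),4))
g=cv2.cvtColor(im,cv2.COLOR_RGB2GRAY)
cs,_=cv2.findContours((g<60).astype(np.uint8),cv2.RETR_EXTERNAL,cv2.CHAIN_APPROX_NONE)
for c in cs:
    if cv2.contourArea(c)<800: continue
    P=np.array([at("wrist",p[0],.016)[:2] for p in c]); r=cv2.minAreaRect(np.float32(P*1000)); print(np.round(r[0],1),np.round(r[1],1),round(r[2],1))
```

```text
seat1 0.82 [230. 258.] [0.4494 0.3043 0.016 ]
seat1 0.67 [357. 180.] [0.6189 0.1508 0.016 ]
seat1 0.64 [291. 220.] [0.5353 0.2277 0.016 ]
nut1_grip 0.75 [341. 145.] [0.6633 0.1974 0.058 ]
nut1_grip 0.45 [289. 220.] [0.5479 0.2358 0.058 ]
[305.8 187.4] [ 317.3 1037.1] 14.5
[455.7 312.3] [94.  56.2] 46.5
[535.2 229.8] [83.2 55.4] 46.6
[618.7 151.2] [83.7 55.2] 46.7
[722.4 311. ] [ 60.3 104.8] 67.1
```

View pics/w2.png

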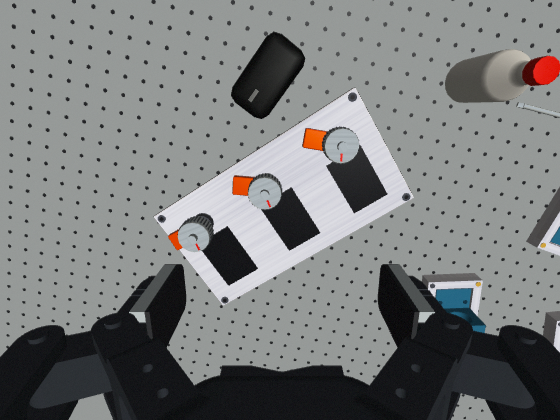

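The wrist view shows three black pads: S1 (357,180), S2 (291,220) and S3 (230,258). The nuts are at (341,145), (265,190) and (195,235), with the arms swung out to the left. Next I go over holder A, the nearest.

```bash
cat >> h.py <<'E'
YS=np.radians(46.7); X=np.array([np.cos(YS),np.sin(YS)]); Y=np.array([-X[1],X[0]])
S2=np.array([.5352,.2298]); S={1:S2-.115*Y,2:S2,3:S2+.115*Y}
T={k:v+.066*X for k,v in S.items()}
E
python3 - <<'E'
from h import *
print(S,T)
go([.451,-.065,.18],.2957+np.pi/2)
im=cv2.imread("pics/w2.png")[:,:,::-1]; h=cv2.cvtColor(im,cv2.COLOR_RGB2HSV)
m=((h[...,0]>5)&(h[...,0]<18)&(h[...,1]>170)&(h[...,2]>120)).astype(np.uint8)
n,l,st,c=cv2.connectedComponentsWithStats(m)
for i in range(1,n):
    if st[i,4]>60:
        p=at("wrist",c[i],.0434)[:2]; k=min(T,key=lambda k:np.linalg.norm(T[k]-p)); d=p-T[k]; print(k,p,"swing",np.arctan2(d@Y,-d@X),np.linalg.norm(d))
E
```

```text
{1: array([0.61889387, 0.15093089]), 2: array([0.5352, 0.2298]), 3: array([0.45150613, 0.30866911])} {1: array([0.66415788, 0.19896389]), 2: array([0.58046401, 0.277833  ]), 3: array([0.49677014, 0.35670211])}
rz deg -2.5 q6 1.62
after turn: cm [-25.61  26.52  17.31] | before: [-24.44  27.6   17.31]
1 [0.66114821 0.23173286] swing 2.294276851197953 0.032906889188449764
2 [0.57573264 0.31121715] swing 2.2450775063669335 0.03371775603203655
3 [0.47216504 0.38643908] swing 1.6946240270284922 0.03859660903978728
```

{"op": "servo_tool", "data": {"increments": [[-3.1,3.4,0,0,0,-0.5,-1],[-3.1,3.4,0,0,0,-0.5,-1],[-3.1,3.4,1.5,0,0,-0.5,-1],[-3.1,3.4,1.5,0,0,-0.5,-1],[-3.1,3.4,3,0,0,-0.5,-1]]}}

```text
clock: 4.3
position: [0.5163, 0.0608, 0.2968]
ee_rot: [0.001, 0.989, 0.148, 0.002]
contact_force: [0.2, -0.4, 0.4]
width: 0.0852
gripper_force: 0.0
```

{"op": "servo_tool", "data": {"increments": [[-3.1,3.4,3,0,0,0,-1],[-3.1,3.4,4,0,0,0,-1],[-3.1,3.4,4.3,0,0,0,-1],[0,0,0,0,0,0,-1],[0,0,0,0,0,0,-1]]}}

```text
clock: 4.8
position: [0.4666, -0.043, 0.2011]
ee_rot: [-0.0, 0.989, 0.147, -0.0]
contact_force: [1.5, 0.2, 1.3]
width: 0.0855
gripper_force: 0.0
```

Run:
```python
from h import *
im=save("wrist","w3")
v,c=fit("wrist",im,(.451,-.065),.012,yaw0=.296); print(v,c); go([*v[:2],.04],v[2]+np.pi/2)
```

```text
[ 0.4515 -0.0643  0.2916] 0.032
rz deg 0.3 q6 1.03
after turn: cm [-2.23  1.6  16.21] | before: [-2.24  1.59 16.21]
```

View pics/w3.png

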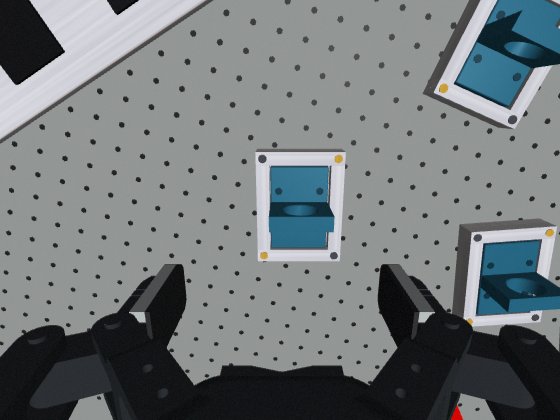

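{"op": "servo_tool", "data": {"increments": [[-1.1,0.8,3,0,0,0.3,-1],[-1.1,0.8,3,0,0,0,-1],[0,0,3,0,0,0,-1],[0,0,2,0,0,0,-1],[0,0,0,0,0,0,-1]]}}

```text
clock: 5.35
position: [0.4507, -0.063, 0.0903]
ee_rot: [-0.001, 0.989, 0.146, -0.001]
contact_force: [0.1, -0.5, 0.1]
width: 0.0855
gripper_force: 0.0
```

Run:
```python
from h import *
im=save("wrist","w4")
v,c=fit("wrist",im,(.451,-.065),.012,yaw0=.296); print(v,c,pose()[1]); go([*v[:2],.036],v[2]+np.pi/2)
```

```text
[ 0.4514 -0.0647  0.2954] 0.017 [ 0.45171196 -0.0634394   0.09160296]
rz deg -0.1 q6 0.98
after turn: cm [-0.07  0.11  5.56] | before: [-0.07  0.11  5.56]
```

{"op": "servo_tool", "data": {"increments": [[-0.1,0.1,2,0,0,0,-1],[0,0,2,0,0,0,-1],[0,0,1,0,0,0,-1],[0,0,0.6,0,0,0,-1],[0,0,0,0,0,0,-1]]}}

```text
clock: 5.9
position: [0.4506, -0.0653, 0.0356]
ee_rot: [0.0, 0.989, 0.146, 0.0]
contact_force: [-0.2, 0.5, 0.6]
width: 0.0848
gripper_force: 0.0
```

{"op": "servo_tool", "data": {"increments": [[0,0,0,0,0,0,0],[0,0,0,0,0,0,0.2],[0,0,0,0,0,0,0.4],[0,0,0,0,0,0,0.6],[0,0,0,0,0,0,0.6]], "squeeze": 50}}

```text
clock: 6.4
position: [0.4506, -0.0656, 0.0362]
ee_rot: [0.0, 0.989, 0.146, 0.001]
contact_force: [-0.4, -0.3, 6.4]
width: 0.0553
gripper_force: 53.3
```

{"op": "servo_tool", "data": {"increments": [[0,0,0,0,0,0,1],[0,0,0,0,0,0,1],[0,0,0,0,0,0,1],[0,0,0,0,0,0,1],[0,0,0,0,0,0,1]]}}

```text
clock: 6.9
position: [0.4507, -0.0656, 0.0362]
ee_rot: [0.0, 0.989, 0.146, 0.001]
contact_force: [0.6, -0.4, 5.8]
width: 0.0553
gripper_force: 53.3
```

{"op": "servo_tool", "data": {"increments": [[0,0,-0.5,0,0,0,1],[0,0,-1,0,0,0,1],[0,0,-2,0,0,0,1],[0,0,-3,0,0,0,1],[0,0,-4,0,0,0,1]], "squeeze": 70}}

```text
clock: 7.4
position: [0.4483, -0.0649, 0.1405]
ee_rot: [-0.001, 0.989, 0.146, -0.002]
contact_force: [2.1, -0.2, -1.7]
width: 0.0554
gripper_force: 53.9
```

{"op": "servo_tool", "data": {"increments": [[0,0,-1,0,0,0,1],[0,0,0,0,0,0,1],[0,0,0,0,0,0,1],[0,0,0,0,0,0,1],[0,0,0,0,0,0,1]]}}

```text
clock: 7.9
position: [0.4488, -0.0651, 0.1488]
ee_rot: [-0.001, 0.989, 0.146, -0.002]
contact_force: [-0.0, 0.3, -1.3]
width: 0.0554
gripper_force: 75.0
```

Run:
```python
from h import *
s,p,R=pose(); print(p,s["width"],s["contact_force"])
im=save("wrist","w5"); print(fit("wrist",im,p[:2],p[2]-.024,full=True,yaw0=.295))
go([*S[3],.15],YS+np.pi/2)
```

```text
[ 0.44882891 -0.06506578  0.14878615] 0.055365858124106146 [-0.02153501  0.34525442 -1.32831033]
(array([ 0.4484, -0.0643,  0.2963]), np.float64(0.03))
rz deg -30.0 q6 0.98
after turn: cm [ 27.37 -25.46  -0.07] | before: [ 11.   -35.73  -0.07]
```

{"op": "servo_tool", "data": {"increments": [[1.1,-3.6,0,0,0,0,1],[1.1,-3.6,0,0,0,0,1],[1.1,-3.6,0,0,0,0,1],[1.1,-3.6,0,0,0,0,1],[1.1,-3.6,0,0,0,0,1]]}}

```text
clock: 8.45
position: [0.4502, 0.1242, 0.1495]
ee_rot: [0.0, 0.989, 0.145, -0.001]
contact_force: [0.1, -0.5, -1.7]
width: 0.0554
gripper_force: 75.1
```

{"op": "servo_tool", "data": {"increments": [[1.1,-3.6,0,0,0,0,1],[1.1,-3.6,0,0,0,0,1],[1.1,-3.6,0,0,0,0,1],[1.1,-3.6,0,0,0,0,1],[1.1,-3.6,0,0,0,0,1]]}}

```text
clock: 8.95
position: [0.451, 0.3125, 0.1493]
ee_rot: [0.0, 0.989, 0.146, -0.001]
contact_force: [0.2, -0.4, -1.8]
width: 0.0548
gripper_force: 75.1
```

{"op": "servo_tool", "data": {"increments": [[0,0,0,0,0,-6,1],[0,0,0,0,0,-6,1],[0,0,0,0,0,-6,1],[0,0,0,0,0,-6,1],[0,0,0,0,0,-6,1]]}}

```text
clock: 9.45
position: [0.4511, 0.311, 0.1491]
ee_rot: [0.0, 0.917, 0.399, -0.001]
contact_force: [-0.3, -0.5, -1.7]
width: 0.0552
gripper_force: 75.3
```

{"op": "servo_tool", "data": {"increments": [[0,0,0,0,0,0,1],[0,0,0,0,0,0,1],[0,0,0,0,0,0,1],[0,0,0,0,0,0,1],[0,0,0,0,0,0,1]]}}

```text
clock: 9.95
position: [0.4515, 0.311, 0.1502]
ee_rot: [0.0, 0.918, 0.396, -0.0]
contact_force: [0.3, 1.0, -0.5]
width: 0.055
gripper_force: 75.3
```

Run:
```python
from h import *
s,p,R=pose(); print(p,s["width"])
im=save("wrist","w6"); print(fit("wrist",im,p[:2],p[2]-.024,full=True,yaw0=YS))
go([*S[3],.041],YS+np.pi/2)
```

```text
[0.45149021 0.31101081 0.15018112] 0.05502151637358784
(array([0.451 , 0.3115, 0.8153]), np.float64(0.031))
rz deg 0.0 q6 1.23
after turn: cm [-0.17  0.16 10.92] | before: [-0.17  0.16 10.92]
```

View pics/w6.png

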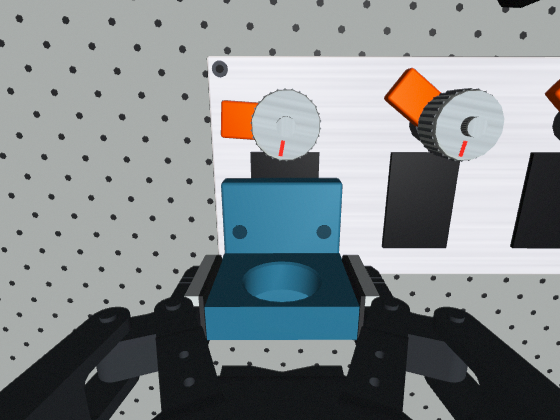

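{"op": "servo_tool", "data": {"increments": [[-0.2,0.2,3,0,0,0,1],[0,0,3,0,0,0,1],[0,0,3,0,0,0,1],[0,0,1,0,0,0,1],[0,0,0.5,0,0,0,1]]}}

```text
clock: 10.5
position: [0.4512, 0.308, 0.0444]
ee_rot: [0.0, 0.918, 0.397, -0.001]
contact_force: [0.9, 0.4, -2.0]
width: 0.0551
gripper_force: 75.4
```

{"op": "servo_tool", "data": {"increments": [[0,0,0.2,0,0,0,1],[0,0,0.2,0,0,0,1],[0,0,0.1,0,0,0,1],[0,0,0.1,0,0,0,1],[0,0,0,0,0,0,1]]}}

```text
clock: 11.0
position: [0.4522, 0.3086, 0.0403]
ee_rot: [-0.0, 0.918, 0.397, 0.001]
contact_force: [-1.3, -1.1, 4.2]
width: 0.0552
gripper_force: 75.9
```

Run:
```python
from h import *
s,p,R=pose(); print(p,s["width"],s["contact_force"]); go([*S[3],.04],YS+np.pi/2)
```

```text
[0.45217202 0.30855845 0.04028007] 0.05516893201665893 [-1.26624203 -1.10103486  4.20386815]
rz deg 0.0 q6 1.23
after turn: cm [-0.04 -0.06  0.03] | before: [-0.04 -0.06  0.03]
```

{"op": "servo_tool", "data": {"increments": [[0,0,0.1,0,0,0,0.5],[0,0,0,0,0,0,-0.5],[0,0,0,0,0,0,-1],[0,0,0,0,0,0,-1],[0,0,0,0,0,0,-1]]}}

```text
clock: 11.5
position: [0.4515, 0.3082, 0.0381]
ee_rot: [0.0, 0.918, 0.397, -0.0]
contact_force: [0.2, 0.6, -0.1]
width: 0.0855
gripper_force: 0.0
```

{"op": "servo_tool", "data": {"increments": [[0,0,-1,0,0,0,-1],[0,0,-2,0,0,0,-1],[0,0,-3,0,0,0,-1],[0,0,-3,0,0,0,-1],[0,0,-3,0,0,0,-1]]}}

```text
clock: 12.0
position: [0.4515, 0.3082, 0.1599]
ee_rot: [0.0, 0.918, 0.397, 0.0]
contact_force: [0.6, 0.4, 0.3]
width: 0.0854
gripper_force: 0.0
```

```bash
cat >> h.py <<'E'
def arms(im):
    h=cv2.cvtColor(im,cv2.COLOR_RGB2HSV)
    m=((h[...,0]>5)&(h[...,0]<18)&(h[...,1]>170)&(h[...,2]>120)).astype(np.uint8)
    n,l,st,c=cv2.connectedComponentsWithStats(m)
    for i in range(1,n):
        if st[i,4]>150:
            p=at("wrist",c[i],.0434)[:2]; k=min(T,key=lambda k:np.linalg.norm(T[k]-p)); d=p-T[k]; print("arm",k,"swing",round(np.arctan2(d@Y,-d@X),2),"r",round(np.linalg.norm(d),3),"px",c[i],st[i,:5])
def seat(k,x,y,z,tx=1):
    """tool move to seat-frame point (x,y,z) with tool y along seat y"""
    go([*(S[k]+x*X+y*Y),z],YS+np.pi/2)
E
python3 - <<'E'
from h import *
im=save("wrist","w7"); v,c=fit("wrist",im,S[3],.016,yaw0=YS,full=True); d=v[:2]-S[3]; print(v,c,"seat off mm",d@X*1000,d@Y*1000); arms(im)
for r in [(.05,.07,.15)]: seat(3,*r)
E
```

```text
[0.455  0.3102 0.817 ] 0.042 seat off mm 3.5102978108641354 -1.4928292605306732
arm 2 swing 2.37 r 0.033 px [405.24962519  91.73688156] [ 381   67   51   54 1334]
arm 1 swing 2.26 r 0.037 px [553.51149425  91.84770115] [543  74  17  38 348]
arm 3 swing 1.75 r 0.034 px [235.58923513 115.75070822] [ 221   98   35   37 1059]
rz deg 0.0 q6 1.23
after turn: cm [ 4.71 -7.14  1.54] | before: [ 4.72 -7.14  1.54]
```

```bash
cat >> h.py <<'E'
def swing(th0,n=15,r=38,o=27,end=0.0):
    th=np.linspace(th0,end,n+1); P=np.c_[66-r*np.cos(th)+o*np.sin(th), r*np.sin(th)+o*np.cos(th)]
    print("start seat mm",P[0],"end",P[-1]); D=np.diff(P,axis=0)/10
    print(np.round(np.c_[D[:,0],-D[:,1]],2).tolist())
E
python3 - <<'E'
from h import *
swing(2.25)
th=2.25;r=38;o=27
seat(3,(66-r*np.cos(th)+o*np.sin(th))/1000,(r*np.sin(th)+o*np.cos(th))/1000,.042)
im=cv2.imread("pics/w7.png")[:,:,::-1]
g=cv2.cvtColor(im.copy(),cv2.COLOR_RGB2GRAY)
cs,_=cv2.findContours((g<60).astype(np.uint8)[:270],cv2.RETR_EXTERNAL,cv2.CHAIN_APPROX_NONE)
for c in cs:
    if cv2.contourArea(c)<800: continue
    P=np.array([at("wrist",p[0],.016)[:2] for p in c]); q=cv2.minAreaRect(np.float32(P*1000)); print(np.round(q[0],1),np.round(q[1],1),round(q[2],1))
E
```

```text
start seat mm [110.87857398  12.60609367] end [28. 27.]
[[-0.24, -0.66], [-0.33, -0.61], [-0.42, -0.56], [-0.5, -0.49], [-0.57, -0.41], [-0.62, -0.32], [-0.66, -0.22], [-0.69, -0.12], [-0.7, -0.02], [-0.69, 0.09], [-0.67, 0.19], [-0.64, 0.29], [-0.59, 0.38], [-0.52, 0.46], [-0.45, 0.54]]
rz deg 0.0 q6 1.23
after turn: cm [10.7  -1.44 12.41] | before: [10.7  -1.43 12.41]
[453.1 307.9] [13.8 70. ] 46.7
[621.8 151. ] [84.7 54.1] 46.7
[559.3 254.2] [151.2  63.2] 51.0
```

{"op": "servo_tool", "data": {"increments": [[3.6,-0.5,0,0,0,0,1],[3.6,-0.5,0,0,0,0,1],[3.5,-0.4,0,0,0,0,1],[0,0,0,0,0,0,1],[0,0,3,0,0,0,1]]}}

```text
clock: 12.55
position: [0.5177, 0.3979, 0.1319]
ee_rot: [-0.001, 0.918, 0.397, 0.005]
contact_force: [0.5, -0.2, -1.0]
width: 0.0124
gripper_force: 0.0
```

{"op": "servo_tool", "data": {"increments": [[0,0,3,0,0,0,1],[0,0,3,0,0,0,1],[0,0,2.5,0,0,0,1],[0,0,0.8,0,0,0,1],[0,0,0,0,0,0,1]]}}

```text
clock: 13.05
position: [0.5137, 0.3949, 0.0343]
ee_rot: [0.0, 0.918, 0.397, -0.001]
contact_force: [-1.2, -0.4, 0.5]
width: 0.0001
gripper_force: 0.0
```

{"op": "servo_tool", "data": {"increments": [[-0.24,-0.66,0,0,0,0,1],[-0.33,-0.61,0,0,0,0,1],[-0.42,-0.56,0,0,0,0,1],[-0.5,-0.49,0,0,0,0,1],[-0.57,-0.41,0,0,0,0,1]]}}

```text
clock: 13.55
position: [0.4814, 0.4003, 0.0364]
ee_rot: [-0.0, 0.918, 0.397, 0.002]
contact_force: [3.7, 0.5, 1.9]
width: 0.0003
gripper_force: 1.0
```

{"op": "servo_tool", "data": {"increments": [[-0.62,-0.32,0,0,0,0,1],[-0.66,-0.22,0,0,0,0,1],[-0.69,-0.12,0,0,0,0,1],[-0.7,-0.02,0,0,0,0,1],[-0.69,0.09,0,0,0,0,1]]}}

```text
clock: 14.05
position: [0.454, 0.38, 0.0361]
ee_rot: [-0.001, 0.918, 0.397, 0.002]
contact_force: [2.3, 5.0, 6.4]
width: -0.0002
gripper_force: 1.5
```

Run:
```python
from h import *
s,p,R=pose(); d=p[:2]-S[3]; print(d@X,d@Y,p[2],s["contact_force"],s["width"]); arms(save("wrist","w8"))
```

```text
0.053628430841345984 0.04710868913681186 0.03614469101638612 [2.2945474 4.958901  6.4429739] -0.00023522503767717972
arm 3 swing 0.97 r 0.029 px [335.27916667 291.46388889] [318 269  33  40 720]
```

View pics/w8.png

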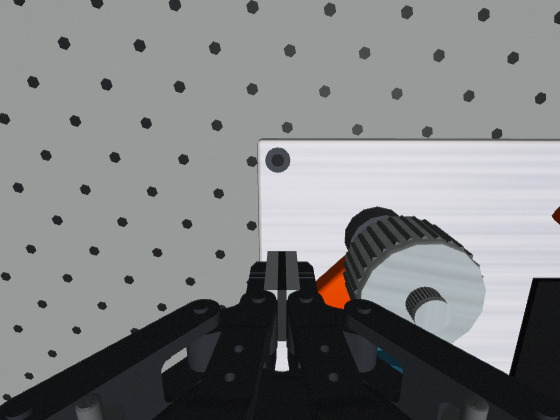

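{"op": "servo_tool", "data": {"increments": [[0,0,-0.6,0,0,0,1],[-0.67,0.19,0,0,0,0,1],[-0.64,0.29,0,0,0,0,1],[-0.59,0.38,0,0,0,0,1],[-0.5,0.5,0,0,0,0,1]]}}

```text
clock: 14.6
position: [0.4457, 0.3511, 0.0407]
ee_rot: [0.0, 0.918, 0.397, -0.001]
contact_force: [-0.6, 2.2, 0.5]
width: 0.0
gripper_force: 0.8
```

{"op": "servo_tool", "data": {"increments": [[-0.3,0.6,0,0,0,0,1],[0,0.4,0,0,0,0,1],[0,0.3,0,0,0,0,1],[0,0.2,0,0,0,0,1],[0,0,0,0,0,0,1]]}}

```text
clock: 15.1
position: [0.4503, 0.3415, 0.0405]
ee_rot: [-0.004, 0.919, 0.395, -0.005]
contact_force: [-12.2, 10.8, 3.6]
width: -0.0
gripper_force: 8.3
```

Run:
```python
from h import *
s,p,R=pose(); d=p[:2]-S[3]; print(d@X,d@Y,p[2],s["contact_force"],s["width"]); arms(save("wrist","w9"))
```

```text
0.023044341026182528 0.023386424111004857 0.04050173462553999 [-12.19892122  10.77529591   3.5921519 ] -4.383173547108144e-05
arm 2 swing 2.03 r 0.039 px [547.02036364 145.12363636] [ 524  109   36   72 1375]
arm 3 swing -0.01 r 0.04 px [336.00630915 276.39327024] [309 257  56  31 951]
```

{"op": "servo_tool", "data": {"increments": [[0,-0.8,0,0,0,0,1],[0,-0.4,-2,0,0,0,1],[0,0,-4,0,0,0,1],[0,0,-4,0,0,0,0],[0,0,0,0,0,-8.5,0]]}}

```text
clock: 15.65
position: [0.4507, 0.3494, 0.1467]
ee_rot: [0.0, 0.885, 0.465, 0.006]
contact_force: [0.8, 0.7, 0.3]
width: 0.0284
gripper_force: 0.0
```

{"op": "servo_tool", "data": {"increments": [[0,0,0,0,0,-8.5,-0.6],[0,0,0,0,0,-8.5,-0.6],[0,0,0,0,0,-8.5,-0.6],[0,0,0,0,0,-8.5,-0.6],[0,0,0,0,0,-8.5,-0.6]]}}

```text
clock: 16.15
position: [0.4474, 0.3471, 0.1409]
ee_rot: [0.001, 0.655, 0.755, -0.001]
contact_force: [-0.6, -0.3, 0.1]
width: 0.0687
gripper_force: 0.0
```

{"op": "servo_tool", "data": {"increments": [[0,0,0,0,0,-8.5,-0.6],[0,0,0,0,0,-8.5,-0.6],[0,0,0,0,0,-8.5,-0.6],[0,0,0,0,0,-8.5,-0.6],[0,0,0,0,0,-8.5,-0.6]]}}

```text
clock: 16.65
position: [0.4474, 0.3471, 0.1408]
ee_rot: [0.0, 0.337, 0.941, -0.001]
contact_force: [0.9, -0.3, 0.6]
width: 0.0683
gripper_force: 0.0
```

{"op": "servo_tool", "data": {"increments": [[0,0,0,0,0,-8.5,-0.6],[0,0,0,0,0,-8.5,-0.6],[0,0,0,0,0,-8.5,-0.6],[0,0,0,0,0,-8.5,-0.6],[0,0,0,0,0,-8.5,-0.6]]}}

```text
clock: 17.15
position: [0.4473, 0.3471, 0.1409]
ee_rot: [-0.0, -0.027, 1.0, -0.001]
contact_force: [0.1, -0.1, -0.6]
width: 0.0683
gripper_force: 0.0
```

{"op": "servo_tool", "data": {"increments": [[0,0,0,0,0,-8.5,-0.6],[0,0,0,0,0,-8.5,-0.6],[0,0,0,0,0,-8.5,-0.6],[0,0,0,0,0,-8.5,-0.6],[0,0,0,0,0,-8.5,-0.6]]}}

```text
clock: 17.65
position: [0.4473, 0.3471, 0.1409]
ee_rot: [-0.0, -0.387, 0.922, -0.001]
contact_force: [-0.4, 0.1, 0.6]
width: 0.0685
gripper_force: 0.0
```

Run:
```python
from h import *
s,p,R=pose(); print(p,s["qpos"],s["width"]); save("wrist","w10")
for d in finder.tip_of("nut1_grip","wrist")[:3]: print(d["p"],d["at"],at("wrist",d["at"],.058))
print(T[3]); seat(3,.066,0,.057)
```

```text
[0.44733463 0.34709462 0.14086341] [ 5.37927289e-01  3.35133342e-01  1.67592916e+00 -1.61098202e-03
  1.13140597e+00 -1.82787339e+00] 0.06848877537093684
[0.49677014 0.35670211]
rz deg -1.5 q6 -1.82
after turn: cm [-4.09 -2.94  8.39] | before: [-4.17 -2.83  8.39]
```

View pics/w10.png

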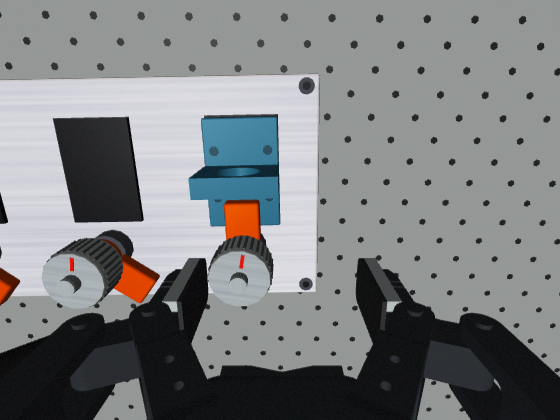

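The holder sits flat on pad 3 with the arm over its foot. The nut top is at (239,283). Checking its stud position against my estimate.

Run:
```python
from h import *
print(proj("wrist",[*T[3],.0794]),proj("wrist",[*T[3],.0734]), proj("wrist",[*T[2],.0734]))
im=cv2.imread("pics/w10.png"); cv2.imwrite("pics/c1.png",cv2.resize(im[220:320,190:290],None,fx=4,fy=4))
```

```text
[238.16794132 285.37770205] [239.27499197 280.84205651] [ 72.80706118 284.58656542]
```

View pics/c1.png

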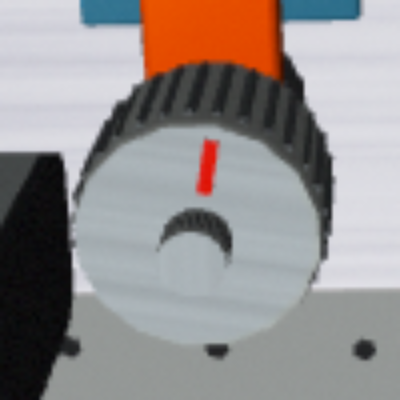

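{"op": "servo_tool", "data": {"increments": [[-2.1,-1.5,0,0,0,-1.5,-0.6],[-2,-1.4,0,0,0,0,-0.6],[0,0,2,0,0,0,-0.6],[0,0,3,0,0,0,-0.6],[0,0,2.6,0,0,0,-0.6]]}}

```text
clock: 18.25
position: [0.4967, 0.3567, 0.0641]
ee_rot: [-0.0, -0.395, 0.919, -0.0]
contact_force: [0.0, -0.2, 0.2]
width: 0.0684
gripper_force: 0.0
```

{"op": "servo_tool", "data": {"increments": [[0,0,1,0,0,0,-0.6],[0,0,0,0,0,0,-0.6],[0,0,0,0,0,0,-0.2],[0,0,0,0,0,0,0.2],[0,0,0,0,0,0,1]], "squeeze": 50}}

```text
clock: 18.75
position: [0.4981, 0.3572, 0.0572]
ee_rot: [0.002, -0.397, 0.918, -0.001]
contact_force: [2.0, -3.4, 4.4]
width: 0.042
gripper_force: 50.6
```

{"op": "servo_tool", "data": {"increments": [[0,0,0,0,0,0,1],[0,0,0,0,0,0,1],[0,0,0,0,0,8,1],[0,0,0,0,0,8,1],[0,0,0,0,0,8,1]]}}

```text
clock: 19.25
position: [0.4987, 0.3563, 0.0568]
ee_rot: [0.003, -0.195, 0.981, -0.001]
contact_force: [4.4, -5.7, 2.2]
width: 0.0429
gripper_force: 50.9
```

Run:
```python
from h import *
s,p,R=pose(); print(p,s["qpos"][5],s["width"],s["contact_force"],s["moment"],s["gripper_force"]); seat(3,.066,0,.055)
```

```text
[0.49874317 0.35627579 0.05679946] -1.4518209479768411 0.04289751720043051 [ 4.43576089 -5.70300963  2.22128231] [-1.09483854 -0.72079872  0.11969093] 50.88440716266632
rz deg -24.2 q6 -1.45
after turn: cm [0.1  0.17 0.18] | before: [0.17 0.12 0.18]
```

{"op": "servo_tool", "data": {"increments": [[0,0,0.02,0,0,8,1],[0,0,0.02,0,0,8,1],[0,0,0.02,0,0,8,1],[0,0,0.02,0,0,8,1],[0,0,0.02,0,0,8,1]]}}

```text
clock: 19.75
position: [0.4988, 0.3544, 0.0559]
ee_rot: [0.003, 0.152, 0.988, -0.002]
contact_force: [4.5, -11.1, 7.6]
width: 0.0426
gripper_force: 50.9
```

{"op": "servo_tool", "data": {"increments": [[0,0,0.02,0,0,8,1],[0,0,0.02,0,0,8,1],[0,0,0.02,0,0,8,1],[0,0,0.02,0,0,8,1],[0,0,0.02,0,0,8,1]]}}

```text
clock: 20.25
position: [0.4977, 0.3529, 0.0551]
ee_rot: [0.003, 0.48, 0.877, -0.003]
contact_force: [1.3, -14.4, 10.6]
width: 0.042
gripper_force: 51.2
```

{"op": "servo_tool", "data": {"increments": [[0,0,0.02,0,0,8,1],[0,0,0.02,0,0,8,1],[0,0,0.02,0,0,8,1],[0,0,0.02,0,0,8,1],[0,0,0.02,0,0,8,1]]}}

```text
clock: 20.75
position: [0.4958, 0.3524, 0.0542]
ee_rot: [0.003, 0.752, 0.66, -0.003]
contact_force: [-1.6, -15.5, 15.6]
width: 0.0426
gripper_force: 51.7
```

{"op": "servo_tool", "data": {"increments": [[0,0,0.02,0,0,8,1],[0,0,0.02,0,0,8,1],[0,0,0.02,0,0,8,1],[0,0,0.02,0,0,8,1],[0,0,0,0,0,0,1]]}}

```text
clock: 21.25
position: [0.4945, 0.353, 0.0537]
ee_rot: [0.003, 0.904, 0.428, -0.003]
contact_force: [-3.8, -13.6, 16.6]
width: 0.0427
gripper_force: 52.1
```

Run:
```python
from h import *
s,p,R=pose(); print(p,s["qpos"][5],s["width"],s["contact_force"],s["moment"],s["gripper_force"]); seat(3,.066,0,.055)
```

```text
[0.4944582  0.35304873 0.05371277] 1.1981966339296302 0.0426953718853326 [ -3.84306936 -13.59460482  16.63149995] [-2.21531742  0.69924249 -0.13716429] 52.06116557121277
rz deg 4.0 q6 1.2
after turn: cm [ 0.42 -0.08 -0.13] | before: [ 0.43 -0.05 -0.13]
```

{"op": "servo_tool", "data": {"increments": [[0.1,0,0,0,0,7,1],[0.1,0,0,0,0,7,1],[0,0,0,0,0,7,1],[0,0,0,0,0,7,1],[0,0,0,0,0,7,1]]}}

```text
clock: 21.75
position: [0.4981, 0.3558, 0.0535]
ee_rot: [0.003, 0.991, 0.137, 0.001]
contact_force: [4.2, -9.6, 9.2]
width: 0.0428
gripper_force: 51.4
```

Run:
```python
from h import *
s,p,R=pose(); print(p,s["qpos"][5],s["width"],s["contact_force"],s["moment"],s["gripper_force"]); seat(3,.066,0,.055)
```

```text
[0.49811542 0.35579788 0.05351717] 1.8100856486118082 0.04277576228813091 [ 4.24091379 -9.57475468  9.21646594] [-1.8568501  -0.6198327   0.90054455] 51.39227092266083
rz deg -30.9 q6 1.81
after turn: cm [-0.03 -0.16 -0.15] | before: [-0.1  -0.12 -0.15]
```

{"op": "servo_tool", "data": {"increments": [[0,0,0,0,0,0,0.3],[0,0,0,0,0,0,-0.6],[0,0,-2,0,0,0,-1],[0,0,-4,0,0,0,-1],[0,0,-4,0,0,0,-1]]}}

```text
clock: 22.25
position: [0.4966, 0.3592, 0.1518]
ee_rot: [-0.0, 0.991, 0.137, -0.001]
contact_force: [1.0, 0.9, -0.1]
width: 0.0856
gripper_force: 0.0
```

{"op": "servo_tool", "data": {"increments": [[-4,0,-1,0,0,0,-1],[0,0,0,0,0,0,-1],[0,0,0,0,0,0,-1],[0,0,0,0,0,0,-1],[0,0,0,0,0,0,-1]]}}

```text
clock: 22.75
position: [0.4595, 0.3482, 0.1606]
ee_rot: [0.0, 0.991, 0.137, -0.0]
contact_force: [-0.1, 0.2, 0.4]
width: 0.0853
gripper_force: 0.0
```

```bash
cat >> h.py <<'E'
def mark(im,k,zt=.0694):
    h=cv2.cvtColor(im,cv2.COLOR_RGB2HSV); m=((h[...,0]<4)|(h[...,0]>175))&(h[...,1]>150)&(h[...,2]>90)
    yy,xx=np.nonzero(m); best=[]
    for u,v in zip(xx,yy):
        d=at("wrist",(u,v),zt)[:2]-T[k]
        if np.linalg.norm(d)<.024: best.append(d)
    if best: d=np.mean(best,0); print("mark",k,"world deg",round(np.degrees(np.arctan2(d[1],d[0])),1),"r",round(np.linalg.norm(d),4),len(best), "seat-frame deg",round((np.degrees(np.arctan2(d@Y,d@X)))%360,1))
    else: print("no mark",k)
E
python3 - <<'E'
from h import *
s,p,R=pose(); print(p,s["qpos"][5])
im=save("wrist","w11"); [mark(im,k) for k in T]; arms(im)
v,c=fit("wrist",im,S[3],.016,yaw0=YS,full=True); d=v[:2]-S[3]; print(v,c,d@X*1000,d@Y*1000)
E
```

```text
[0.4595388  0.34818001 0.16057297] 1.8238085031484326
no mark 1
mark 2 world deg -135.5 r 0.0156 61 seat-frame deg 177.8
mark 3 world deg 17.9 r 0.0134 53 seat-frame deg 331.2
arm 2 swing 2.2 r 0.032 px [379.80638298  68.46595745] [ 359   48   46   42 1410]
arm 3 swing -0.01 r 0.036 px [309.07280832 194.90936107] [290 176  38  36 673]
[0.4515 0.3084 0.8085] 0.273 -0.20005738816463955 -0.18009764399968967
```

View pics/w11.png

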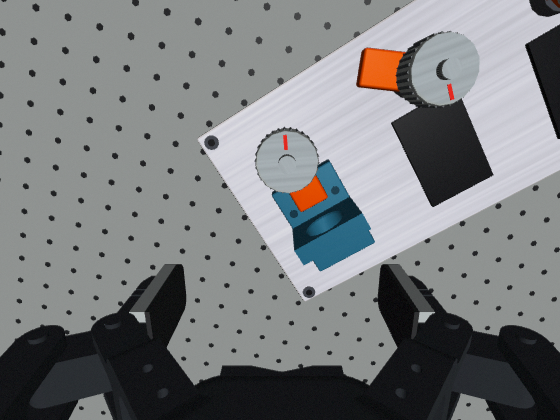

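Nut 3's mark has turned about 207° clockwise, the arm is at swing 0 and the holder is square on the pad, so station 3 is done. Now holder B (far right).

Run:
```python
from h import *
go([.65,-.19,.20],-.086+np.pi/2)
```

```text
rz deg 20.7 q6 1.82
after turn: cm [23.59 51.98 -3.94] | before: [ 3.74 56.96 -3.94]
```

{"op": "servo_tool", "data": {"increments": [[0.3,4.7,-1,0,0,0,-1],[0.3,4.7,-1,0,0,0,-1],[0.3,4.7,-1,0,0,0,-1],[0.3,4.7,-1,0,0,0,-1],[0.3,4.7,0,0,0,0,-1]]}}

```text
clock: 23.3
position: [0.5392, 0.1242, 0.2024]
ee_rot: [-0.0, 0.991, 0.137, 0.001]
contact_force: [1.3, -0.4, 0.0]
width: 0.0852
gripper_force: 0.0
```

{"op": "servo_tool", "data": {"increments": [[0.3,4.7,0,0,0,0,-1],[0.3,4.7,0,0,0,0,-1],[0.3,4.7,0,0,0,0,-1],[0.3,4.7,0,0,0,0,-1],[0.3,4.7,0,0,0,0,-1]]}}

```text
clock: 23.8
position: [0.6163, -0.0985, 0.2007]
ee_rot: [-0.0, 0.991, 0.137, -0.0]
contact_force: [0.5, 0.2, -0.1]
width: 0.0855
gripper_force: 0.0
```

{"op": "servo_tool", "data": {"increments": [[0.3,4.7,0,0,0,0,-1],[0.3,4.7,0,0,0,0,-1],[0,0,0,0,0,7,-1],[0,0,0,0,0,7,-1],[0,0,0,0,0,7,-1]]}}

```text
clock: 24.3
position: [0.6471, -0.1863, 0.2]
ee_rot: [-0.0, 0.999, -0.049, -0.001]
contact_force: [0.4, -0.4, -0.7]
width: 0.0856
gripper_force: 0.0
```

Run:
```python
from h import *
im=save("wrist","w12"); print(pose()[1])
v,c=fit("wrist",im,(.642,-.192),.012,yaw0=-.086); print(v,c); go([*v[:2],.09],v[2]+np.pi/2)
```

```text
[ 0.64707256 -0.18592164  0.20013979]
[ 0.6415 -0.1922 -0.0986] 0.026
rz deg -0.1 q6 1.29
after turn: cm [-0.48  0.69 11.01] | before: [-0.47  0.69 11.01]
```

Same place, not knocked. Down and refine.

{"op": "servo_tool", "data": {"increments": [[-0.5,0.7,3,0,0,0,-1],[0,0,3.5,0,0,0,-1],[0,0,3,0,0,0,-1],[0,0,1.5,0,0,0,-1],[0,0,0,0,0,0,-1]]}}

```text
clock: 24.85
position: [0.6394, -0.191, 0.0877]
ee_rot: [-0.001, 0.999, -0.045, -0.003]
contact_force: [-0.2, 0.3, 0.0]
width: 0.0856
gripper_force: 0.0
```

Run:
```python
from h import *
im=save("wrist","w13"); print(pose()[1])
v,c=fit("wrist",im,(.642,-.192),.012,yaw0=-.09); print(v,c); go([*v[:2],.036],v[2]+np.pi/2)
```

```text
[ 0.64064893 -0.19149329  0.08972792]
[ 0.6425 -0.1931 -0.0902] 0.016
rz deg -0.0 q6 1.27
after turn: cm [0.22 0.15 5.37] | before: [0.22 0.15 5.37]
```

{"op": "servo_tool", "data": {"increments": [[0.2,0.1,2,0,0,0,-1],[0,0,2,0,0,0,-1],[0,0,1,0,0,0,-1],[0,0,0.3,0,0,0,-1],[0,0,0,0,0,0,-1]]}}

```text
clock: 25.4
position: [0.6436, -0.193, 0.039]
ee_rot: [0.0, 0.999, -0.046, 0.0]
contact_force: [-0.3, -0.1, 0.7]
width: 0.0856
gripper_force: 0.0
```

{"op": "servo_tool", "data": {"increments": [[0,0,0,0,0,0,0],[0,0,0,0,0,0,0.2],[0,0,0,0,0,0,0.6],[0,0,0,0,0,0,1],[0,0,0,0,0,0,1]], "squeeze": 75}}

```text
clock: 25.9
position: [0.6441, -0.1933, 0.0399]
ee_rot: [0.001, 0.999, -0.046, 0.001]
contact_force: [-0.2, -1.0, 6.0]
width: 0.055
gripper_force: 79.7
```

{"op": "servo_tool", "data": {"increments": [[0,0,-0.5,0,0,0,1],[0,0,-1,0,0,0,1],[0,0,-2,0,0,0,1],[0,0,-3,0,0,0,1],[0,0,-5,0,0,0,1]]}}

```text
clock: 26.4
position: [0.6405, -0.1915, 0.1512]
ee_rot: [-0.002, 0.999, -0.046, -0.004]
contact_force: [0.9, -0.8, -1.4]
width: 0.055
gripper_force: 79.6
```

Run:
```python
from h import *
s,p,R=pose(); print(p,s["width"],s["contact_force"])
im=save("wrist","w14"); print(fit("wrist",im,p[:2],p[2]-.025,full=True,yaw0=-.09))
go([*S[2],.15],YS+np.pi/2)
```

```text
[ 0.64049442 -0.19145547  0.15119724] 0.05500112740367429 [ 0.91689437 -0.77831121 -1.35796501]
(array([ 0.6409, -0.1918, -0.0923]), np.float64(0.092))
rz deg -52.0 q6 1.27
after turn: cm [ 23.21 -37.13   1.04] | before: [-14.94 -41.16   1.04]
```

{"op": "servo_tool", "data": {"increments": [[-1.5,-4.1,-0.3,0,0,0,1],[-1.5,-4.1,0,0,0,0,1],[-1.5,-4.1,0,0,0,0,1],[-1.5,-4.1,0,0,0,0,1],[-1.5,-4.1,0,0,0,0,1]]}}

```text
clock: 26.95
position: [0.5862, 0.02, 0.1567]
ee_rot: [-0.0, 0.999, -0.046, -0.0]
contact_force: [-0.0, -0.2, -2.1]
width: 0.0551
gripper_force: 79.8
```

{"op": "servo_tool", "data": {"increments": [[-1.5,-4.1,0,0,0,0,1],[-1.5,-4.1,0,0,0,0,1],[-1.5,-4.1,0,0,0,0,1],[-1.5,-4.1,0,0,0,0,1],[-1.5,-4.1,0,0,0,0,1]]}}

```text
clock: 27.45
position: [0.5302, 0.231, 0.1568]
ee_rot: [-0.0, 0.999, -0.046, -0.0]
contact_force: [1.2, 1.2, -1.6]
width: 0.0551
gripper_force: 79.8
```

{"op": "servo_tool", "data": {"increments": [[0,0,0,0,0,-8,1],[0,0,0,0,0,-8,1],[0,0,0,0,0,-8,1],[0,0,0,0,0,-8,1],[0,0,0,0,0,-8,1]]}}

```text
clock: 27.95
position: [0.5308, 0.2295, 0.1566]
ee_rot: [-0.0, 0.954, 0.301, -0.0]
contact_force: [-0.0, -0.6, -2.0]
width: 0.0552
gripper_force: 80.0
```

{"op": "servo_tool", "data": {"increments": [[0,0,0,0,0,-8,1],[0,0,0,0,0,-4,1],[0,0,0,0,0,0,1],[0,0,0,0,0,0,1],[0,0,0,0,0,0,1]]}}

```text
clock: 28.45
position: [0.5312, 0.2292, 0.1565]
ee_rot: [-0.0, 0.918, 0.396, -0.0]
contact_force: [0.5, 0.1, -2.0]
width: 0.0549
gripper_force: 80.0
```

Run:
```python
from h import *
s,p,R=pose(); print(p,s["width"])
im=save("wrist","w15"); print(fit("wrist",im,p[:2],p[2]-.028,full=True,yaw0=YS)); arms(im)
go([*S[2],.044],YS+np.pi/2)
```

```text
[0.53117031 0.22924122 0.15650754] 0.054912406019311494
(array([0.5297, 0.2282, 0.8147]), np.float64(0.025))
arm 1 swing 2.26 r 0.033 px [413.5378627  84.4670913] [ 389   59   52   56 1413]
arm 2 swing 2.21 r 0.033 px [247.86218212  85.52091879] [ 226   61   49   52 1219]
arm 3 swing -0.1 r 0.034 px [137.13108242 161.43992056] [ 118  140   38   37 1007]
rz deg -0.0 q6 1.04
after turn: cm [ 0.32  0.25 11.25] | before: [ 0.32  0.25 11.25]
```

{"op": "servo_tool", "data": {"increments": [[0.4,0.2,3,0,0,0,1],[0,0,3,0,0,0,1],[0,0,3,0,0,0,1],[0,0,1,0,0,0,1],[0,0,0.5,0,0,0,1]]}}

```text
clock: 29.0
position: [0.535, 0.2306, 0.0505]
ee_rot: [-0.0, 0.918, 0.397, -0.001]
contact_force: [-0.7, -0.2, -1.3]
width: 0.055
gripper_force: 80.1
```

{"op": "servo_tool", "data": {"increments": [[0,0,0.2,0,0,0,1],[0,0,0.2,0,0,0,1],[0,0,0.2,0,0,0,1],[0,0,0.1,0,0,0,1],[0,0,0,0,0,0,1]]}}

```text
clock: 29.5
position: [0.5357, 0.2308, 0.0448]
ee_rot: [0.0, 0.918, 0.397, 0.0]
contact_force: [0.6, 0.8, -1.9]
width: 0.055
gripper_force: 80.1
```

Run:
```python
from h import *
s,p,R=pose(); print(p,s["width"],s["contact_force"]); go([*S[2],.044],YS+np.pi/2)
```

```text
[0.53566564 0.23078827 0.04480223] 0.05504620252570663 [ 0.56111656  0.82004395 -1.87096938]
rz deg 0.0 q6 1.04
after turn: cm [-0.1   0.03  0.08] | before: [-0.1   0.03  0.08]
```

Lower 1 mm more, release and rise, then look.

{"op": "servo_tool", "data": {"increments": [[0,0,0.1,0,0,0,1],[0,0,0.05,0,0,0,1],[0,0,0,0,0,0,0.5],[0,0,0,0,0,0,-0.5],[0,0,0,0,0,0,-1]]}}

```text
clock: 30.0
position: [0.5357, 0.2308, 0.0429]
ee_rot: [0.0, 0.918, 0.397, 0.0]
contact_force: [1.0, -0.3, 0.2]
width: 0.0767
gripper_force: 0.0
```

{"op": "servo_tool", "data": {"increments": [[0,0,0,0,0,0,-1],[0,0,0,0,0,0,-1],[0,0,-3,0,0,0,-1],[0,0,-4,0,0,0,-1],[0,0,-4,0,0,0,-1]]}}

```text
clock: 30.5
position: [0.535, 0.2306, 0.1535]
ee_rot: [-0.0, 0.918, 0.397, -0.001]
contact_force: [-0.1, 0.3, 1.0]
width: 0.0858
gripper_force: 0.0
```

Run:
```python
from h import *
im=save("wrist","w16"); v,c=fit("wrist",im,S[2],.016,yaw0=YS,full=True); d=v[:2]-S[2]; print(pose()[1],v,c,"seat off mm",d@X*1000,d@Y*1000); arms(im)
swing(2.75,18,o=23)
th=2.75;r=38;o=23
seat(2,(66-r*np.cos(th)+o*np.sin(th))/1000,(r*np.sin(th)+o*np.cos(th))/1000,.042)
```

```text
[0.53924924 0.23193071 0.16103906] [0.5384 0.2301 0.8141] 0.039 seat off mm 2.41295055666475 -2.1231273186248503
arm 1 swing 2.53 r 0.032 px [412.50495751  89.43555241] [ 388   64   53   55 1412]
arm 2 swing 2.37 r 0.036 px [245.25785657  90.42788074] [ 223   67   50   51 1241]
arm 3 swing -0.09 r 0.03 px [133.49543147 166.55228426] [115 145  36  37 985]
start seat mm [109.90169321  -6.75583701] end [28. 23.]
[[0.05, -0.68], [-0.05, -0.68], [-0.15, -0.66], [-0.25, -0.63], [-0.35, -0.58], [-0.43, -0.52], [-0.51, -0.45], [-0.57, -0.37], [-0.62, -0.28], [-0.65, -0.18], [-0.67, -0.08], [-0.68, 0.02], [-0.67, 0.13], [-0.64, 0.23], [-0.6, 0.32], [-0.54, 0.41], [-0.47, 0.49], [-0.39, 0.55]]
rz deg 0.0 q6 1.04
after turn: cm [10.43  0.45 12.01] | before: [10.43  0.46 12.01]
```

View pics/w16.png

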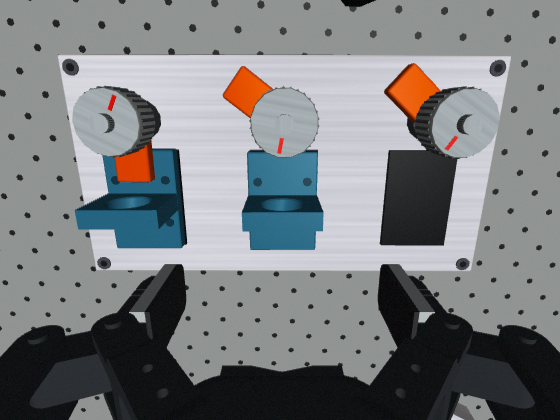

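{"op": "servo_tool", "data": {"increments": [[3.5,0.2,0,0,0,0,1],[3.5,0.2,0,0,0,0,1],[3.4,0.1,0,0,0,0,1],[0,0,0,0,0,0,1],[0,0,3,0,0,0,1]]}}

```text
clock: 31.05
position: [0.6136, 0.3047, 0.126]
ee_rot: [0.0, 0.918, 0.397, 0.004]
contact_force: [-0.4, 0.0, -0.4]
width: 0.0123
gripper_force: 0.0
```

{"op": "servo_tool", "data": {"increments": [[0,0,3,0,0,0,1],[0,0,3,0,0,0,1],[0,0,2,0,0,0,1],[0,0,0.6,0,0,0,1],[0,0,0,0,0,0,1]]}}

```text
clock: 31.55
position: [0.6095, 0.3024, 0.0359]
ee_rot: [0.0, 0.918, 0.397, -0.001]
contact_force: [0.2, 0.3, 0.6]
width: 0.0002
gripper_force: 0.0
```

Run:
```python
from h import *
s,p,R=pose(); d=p[:2]-S[2]; print(d@X,d@Y,p[2],s["contact_force"],s["width"])
```

```text
0.10382427453659838 -0.0042666774530259795 0.035894359517001886 [0.19397844 0.28437622 0.5769849 ] 0.00024898669770704083
```

{"op": "servo_tool", "data": {"increments": [[0.6,0.3,-0.5,0,0,0,1],[0.05,-0.68,0,0,0,0,1],[-0.05,-0.68,0,0,0,0,1],[-0.15,-0.66,0,0,0,0,1],[-0.25,-0.63,0,0,0,0,1]]}}

```text
clock: 32.05
position: [0.5945, 0.3211, 0.0424]
ee_rot: [0.0, 0.918, 0.397, 0.001]
contact_force: [2.6, -0.9, 0.2]
width: 0.0
gripper_force: 0.9
```

{"op": "servo_tool", "data": {"increments": [[-0.35,-0.58,0,0,0,0,1],[-0.43,-0.52,0,0,0,0,1],[-0.51,-0.45,0,0,0,0,1],[-0.57,-0.37,0,0,0,0,1],[-0.62,-0.28,0,0,0,0,1]]}}

```text
clock: 32.55
position: [0.5615, 0.3178, 0.0421]
ee_rot: [-0.0, 0.918, 0.397, 0.001]
contact_force: [1.6, -0.1, 0.5]
width: 0.0
gripper_force: 1.1
```

{"op": "servo_tool", "data": {"increments": [[-0.65,-0.18,0,0,0,0,1],[-0.67,-0.08,0,0,0,0,1],[-0.68,0.02,0,0,0,0,1],[-0.67,0.13,0,0,0,0,1],[-0.64,0.23,0,0,0,0,1]]}}

```text
clock: 33.05
position: [0.5393, 0.2924, 0.042]
ee_rot: [-0.0, 0.918, 0.397, -0.0]
contact_force: [0.9, 1.8, 1.2]
width: -0.0003
gripper_force: 1.1
```

Run:
```python
from h import *
s,p,R=pose(); d=p[:2]-S[2]; print(d@X,d@Y,p[2],s["contact_force"],s["width"]); arms(save("wrist","w17"))
```

```text
0.04838797174440138 0.039927750410035885 0.041980924994076144 [0.90695351 1.84724441 1.17492228] -0.0003017355214759707
arm 2 swing 0.7 r 0.031 px [326.59615385 288.92884615] [316 265  28  44 520]
arm 3 swing -0.18 r 0.037 px [136.04202483 312.96848138] [ 103  284   53   44 1047]
```

{"op": "servo_tool", "data": {"increments": [[-0.6,0.32,0,0,0,0,1],[-0.54,0.41,0,0,0,0,1],[-0.47,0.49,0,0,0,0,1],[-0.39,0.55,0,0,0,0,1],[0,0.2,0,0,0,0,1]]}}

```text
clock: 33.6
position: [0.5379, 0.2666, 0.0417]
ee_rot: [-0.004, 0.919, 0.395, -0.001]
contact_force: [-6.6, 13.3, 3.9]
width: -0.0001
gripper_force: 7.2
```

{"op": "servo_tool", "data": {"increments": [[0,0.2,0,0,0,0,1],[0,0,0,0,0,0,1],[0,0,0,0,0,0,1],[0,0,0,0,0,0,1],[0,0,0,0,0,0,1]]}}

```text
clock: 34.1
position: [0.538, 0.2666, 0.0417]
ee_rot: [-0.004, 0.918, 0.395, -0.002]
contact_force: [-7.4, 13.3, 4.6]
width: 0.0001
gripper_force: 7.7
```

Run:
```python
from h import *
s,p,R=pose(); d=p[:2]-S[2]; print(d@X,d@Y,p[2],s["contact_force"],s["width"]); arms(save("wrist","w18"))
```

```text
0.028641223842442498 0.0232084503447968 0.041711660366243776 [-7.36962373 13.32363812  4.61831786] 0.00014234619868991395
arm 1 swing 2.1 r 0.038 px [546.60039761 154.71040424] [ 523  118   37   77 1509]
arm 3 swing -0.16 r 0.034 px [ 91.15926327 272.92741062] [  59  240   58   52 1846]
arm 2 swing -0.04 r 0.041 px [337.3488024  288.51197605] [315 275  48  22 668]
```

{"op": "servo_tool", "data": {"increments": [[0,-0.8,0,0,0,0,1],[0,-0.4,-2,0,0,0,1],[0,0,-4,0,0,0,1],[0,0,-4,0,0,0,0],[0,0,0,0,0,-8.5,0]]}}

```text
clock: 34.65
position: [0.5365, 0.2715, 0.1474]
ee_rot: [0.002, 0.885, 0.465, 0.005]
contact_force: [0.4, 0.2, 0.8]
width: 0.0283
gripper_force: 0.0
```

{"op": "servo_tool", "data": {"increments": [[0,0,0,0,0,-8.5,-0.6],[0,0,0,0,0,-8.5,-0.6],[0,0,0,0,0,-8.5,-0.6],[0,0,0,0,0,-8.5,-0.6],[0,0,0,0,0,-8.5,-0.6]]}}

```text
clock: 35.15
position: [0.5328, 0.2699, 0.1413]
ee_rot: [0.0, 0.656, 0.755, -0.001]
contact_force: [-0.3, 0.2, 0.6]
width: 0.0686
gripper_force: 0.0
```

{"op": "servo_tool", "data": {"increments": [[0,0,0,0,0,-8.5,-0.6],[0,0,0,0,0,-8.5,-0.6],[0,0,0,0,0,-8.5,-0.6],[0,0,0,0,0,-8.5,-0.6],[0,0,0,0,0,-8.5,-0.6]]}}

```text
clock: 35.65
position: [0.5328, 0.2699, 0.1413]
ee_rot: [-0.0, 0.337, 0.941, -0.001]
contact_force: [0.5, 0.1, -0.2]
width: 0.0684
gripper_force: 0.0
```

{"op": "servo_tool", "data": {"increments": [[0,0,0,0,0,-8.5,-0.6],[0,0,0,0,0,-8.5,-0.6],[0,0,0,0,0,-8.5,-0.6],[0,0,0,0,0,-8.5,-0.6],[0,0,0,0,0,-8.5,-0.6]]}}

```text
clock: 36.15
position: [0.5328, 0.2699, 0.1413]
ee_rot: [-0.001, -0.027, 1.0, -0.001]
contact_force: [0.3, 0.2, 0.6]
width: 0.0682
gripper_force: 0.0
```

{"op": "servo_tool", "data": {"increments": [[0,0,0,0,0,-8.5,-0.6],[0,0,0,0,0,-8.5,-0.6],[0,0,0,0,0,-8.5,-0.6],[0,0,0,0,0,-8.5,-0.6],[0,0,0,0,0,-8.5,-0.6]]}}

```text
clock: 36.65
position: [0.5328, 0.2699, 0.1413]
ee_rot: [-0.001, -0.387, 0.922, -0.001]
contact_force: [0.4, 0.3, 0.6]
width: 0.0685
gripper_force: 0.0
```

Run:
```python
from h import *
s,p,R=pose(); print(p,s["qpos"][5],s["width"]); im=save("wrist","w19"); arms(im); mark(im,2,.0734); mark(im,1,.073)
seat(2,.066,0,.057)
```

```text
[0.53281557 0.26988673 0.14129024] -2.012027650187086 0.0684790411065346
arm 3 swing -0.05 r 0.035 px [394.27408056 212.34676007] [ 376  196   38   38 1142]
arm 2 swing 0.0 r 0.034 px [241.53078925 216.4518647 ] [ 224  200   36   37 1153]
arm 1 swing 2.22 r 0.033 px [132.50777778 282.33111111] [112 260  42  43 900]
mark 2 world deg -142.8 r 0.0145 46 seat-frame deg 170.5
mark 1 world deg -165.0 r 0.0144 50 seat-frame deg 148.3
rz deg -0.9 q6 -2.02
after turn: cm [-3.86 -2.92  8.42] | before: [-3.91 -2.86  8.42]
```

{"op": "servo_tool", "data": {"increments": [[-2,-1.5,0,0,0,-1,-0.6],[-1.9,-1.4,0,0,0,0,-0.6],[0,0,2,0,0,0,-0.6],[0,0,3,0,0,0,-0.6],[0,0,2.6,0,0,0,-0.6]]}}

```text
clock: 37.2
position: [0.581, 0.2778, 0.0645]
ee_rot: [-0.001, -0.391, 0.92, -0.001]
contact_force: [-0.4, -0.1, -1.2]
width: 0.0688
gripper_force: 0.0
```

{"op": "servo_tool", "data": {"increments": [[0,0,0.8,0,0,0,-0.6],[0,0,0,0,0,0,-0.6],[0,0,0,0,0,0,-0.2],[0,0,0,0,0,0,0.2],[0,0,0,0,0,0,1]], "squeeze": 50}}

```text
clock: 37.7
position: [0.5826, 0.2791, 0.0599]
ee_rot: [0.002, -0.393, 0.92, -0.001]
contact_force: [1.2, -2.3, 4.8]
width: 0.0421
gripper_force: 50.6
```

{"op": "servo_tool", "data": {"increments": [[0,0,0,0,0,0,1],[0,0,0,0,0,0,1],[0,0,0.02,0,0,8,1],[0,0,0.02,0,0,8,1],[0,0,0.02,0,0,8,1]]}}

```text
clock: 38.2
position: [0.5836, 0.2777, 0.0594]
ee_rot: [0.003, -0.191, 0.982, -0.002]
contact_force: [3.7, -6.5, 7.2]
width: 0.0424
gripper_force: 50.8
```

Run:
```python
from h import *
s,p,R=pose(); print(p,s["qpos"][5],s["width"],s["contact_force"],s["moment"],s["gripper_force"]); seat(2,.066,0,.055)
```

```text
[0.58359274 0.27771983 0.05942341] -1.6134657946631514 0.042414379790072974 [ 3.69613208 -6.50682543  7.16797661] [-1.11554309 -0.43742891  0.13249538] 50.842865109443665
rz deg -24.7 q6 -1.61
after turn: cm [0.21 0.24 0.44] | before: [0.29 0.13 0.44]
```

{"op": "servo_tool", "data": {"increments": [[0,0,0.02,0,0,8,1],[0,0,0.02,0,0,8,1],[0,0,0.02,0,0,8,1],[0,0,0.02,0,0,8,1],[0,0,0.02,0,0,8,1]]}}

```text
clock: 38.7
position: [0.5837, 0.275, 0.0586]
ee_rot: [0.003, 0.156, 0.988, -0.003]
contact_force: [2.4, -12.6, 8.9]
width: 0.0424
gripper_force: 51.1
```

{"op": "servo_tool", "data": {"increments": [[0,0,0.02,0,0,8,1],[0,0,0.02,0,0,8,1],[0,0,0.02,0,0,8,1],[0,0,0.02,0,0,8,1],[0,0,0.02,0,0,8,1]]}}

```text
clock: 39.2
position: [0.5819, 0.2729, 0.0577]
ee_rot: [0.003, 0.484, 0.875, -0.004]
contact_force: [-0.6, -17.7, 13.6]
width: 0.0422
gripper_force: 51.4
```

{"op": "servo_tool", "data": {"increments": [[0,0,0.02,0,0,8,1],[0,0,0.02,0,0,8,1],[0,0,0.02,0,0,8,1],[0,0,0.02,0,0,8,1],[0,0,0.02,0,0,8,1]]}}

```text
clock: 39.7
position: [0.5793, 0.2723, 0.0569]
ee_rot: [0.003, 0.754, 0.657, -0.005]
contact_force: [-7.0, -18.2, 18.8]
width: 0.0422
gripper_force: 52.0
```

{"op": "servo_tool", "data": {"increments": [[0,0,0.01,0,0,8,1],[0,0,0.01,0,0,8,1],[0,0,0.01,0,0,8,1],[0,0,0.01,0,0,8,1],[0,0,0.01,0,0,8,1]]}}

```text
clock: 40.2
position: [0.577, 0.2736, 0.0562]
ee_rot: [0.003, 0.933, 0.359, -0.006]
contact_force: [-10.6, -14.0, 19.2]
width: 0.0424
gripper_force: 52.3
```

{"op": "servo_tool", "data": {"increments": [[0.1,0,0,0,0,8,1],[0.1,0,0,0,0,8,1],[0,0,0,0,0,8,1],[0,0,0,0,0,8,1],[0,0,0,0,0,0,1]]}}

```text
clock: 40.7
position: [0.5825, 0.2767, 0.056]
ee_rot: [0.004, 0.996, 0.09, -0.0]
contact_force: [-2.1, -10.2, 11.8]
width: 0.0423
gripper_force: 52.0
```

Run:
```python
from h import *
s,p,R=pose(); print(p,s["qpos"][5],s["width"],s["contact_force"],s["moment"],s["gripper_force"]); seat(2,.066,0,.055)
```

```text
[0.58252944 0.27671494 0.05599154] 1.7333282130965577 0.042258346994148 [ -2.06604519 -10.2485795   11.77164678] [-1.89771921  0.32148182  0.69512006] 51.993858218193054
rz deg -36.3 q6 1.73
after turn: cm [-0.06 -0.23  0.1 ] | before: [-0.18 -0.15  0.1 ]
```

Moment 0.7 N m, so it is at the stop. Release and look.

{"op": "servo_tool", "data": {"increments": [[0,0,0,0,0,0,0.3],[0,0,0,0,0,0,-0.6],[0,0,-2,0,0,0,-1],[0,0,-4,0,0,0,-1],[0,0,-4,0,0,0,-1]]}}

```text
clock: 41.2
position: [0.5819, 0.2808, 0.154]
ee_rot: [-0.0, 0.996, 0.089, -0.001]
contact_force: [0.5, 0.8, 0.9]
width: 0.0853
gripper_force: 0.0
```

{"op": "servo_tool", "data": {"increments": [[-4,0,-1,0,0,0,-1],[0,0,0,0,0,0,-1],[0,0,0,0,0,0,-1],[0,0,0,0,0,0,-1],[0,0,0,0,0,0,-1]]}}

```text
clock: 41.7
position: [0.5439, 0.2735, 0.1629]
ee_rot: [0.0, 0.996, 0.089, -0.0]
contact_force: [-0.1, -0.1, -0.0]
width: 0.0854
gripper_force: 0.0
```

Run:
```python
from h import *
s,p,R=pose(); print(p,s["qpos"][5])
im=save("wrist","w20"); [mark(im,k) for k in (2,3)]; arms(im)
go([.45,-.29,.22],.375+np.pi/2)
```

```text
[0.54385096 0.27346193 0.16292057] 1.7437664490414655
mark 2 world deg 17.7 r 0.0132 47 seat-frame deg 331.0
mark 3 world deg 18.5 r 0.0136 37 seat-frame deg 331.8
arm 1 swing 2.27 r 0.032 px [371.63345196  57.73594306] [ 352   38   44   41 1405]
arm 2 swing -0.02 r 0.036 px [313.17899408 193.24112426] [294 174  38  37 676]
arm 3 swing -0.12 r 0.034 px [204.14637904 266.78736518] [188 246  34  38 649]
rz deg -11.3 q6 1.74
after turn: cm [-29.38  48.99  -5.69] | before: [-19.25  53.78  -5.69]
```

Nuts 2 and 3 are both at mark 331°, tight. On to holder C.

{"op": "servo_tool", "data": {"increments": [[-1.6,4.5,-1.2,0,0,0,-1],[-1.6,4.5,-1.2,0,0,0,-1],[-1.6,4.5,-1.2,0,0,0,-1],[-1.6,4.5,-1.2,0,0,0,-1],[-1.6,4.5,-1,0,0,0,-1]]}}

```text
clock: 42.25
position: [0.5048, 0.0359, 0.222]
ee_rot: [0.0, 0.996, 0.089, 0.0]
contact_force: [0.8, 0.3, -0.1]
width: 0.0854
gripper_force: 0.0
```

{"op": "servo_tool", "data": {"increments": [[-1.6,4.5,0,0,0,0,-1],[-1.6,4.5,0,0,0,0,-1],[-1.6,4.5,0,0,0,0,-1],[-1.6,4.5,0,0,0,0,-1],[-1.6,4.5,0,0,0,0,-1]]}}

```text
clock: 42.75
position: [0.4657, -0.2001, 0.2215]
ee_rot: [-0.0, 0.996, 0.089, 0.0]
contact_force: [0.0, -0.1, -0.6]
width: 0.0856
gripper_force: 0.0
```

{"op": "servo_tool", "data": {"increments": [[-1.6,4.5,0,0,0,0,-1],[-1.6,4.3,0,0,0,0,-1],[0,0,0,0,0,-6,-1],[0,0,0,0,0,-5.3,-1],[0,0,0,0,0,0,-1]]}}

```text
clock: 43.25
position: [0.4501, -0.2912, 0.2211]
ee_rot: [-0.0, 0.983, 0.186, -0.0]
contact_force: [0.3, -0.5, 0.5]
width: 0.0853
gripper_force: 0.0
```

Run:
```python
from h import *
im=save("wrist","w21"); print(pose()[1])
v,c=fit("wrist",im,(.441,-.299),.012,yaw0=.375); print(v,c); go([*v[:2],.09],v[2]+np.pi/2)
```

```text
[ 0.45019387 -0.29076406  0.22122784]
[ 0.4388 -0.2972  0.3738] 0.028
rz deg -0.0 q6 0.49
after turn: cm [-1.29  0.19 13.12] | before: [-1.29  0.19 13.12]
```

View pics/w21.png

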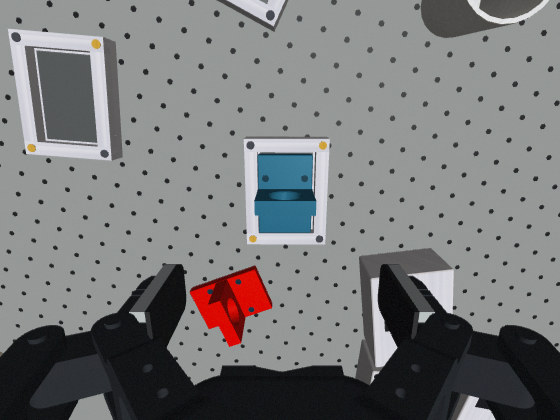

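Holder C is in its mould at (286,193), unmoved. The red look-alike at (230,305) is about 0.1 m away, which is clear.

{"op": "servo_tool", "data": {"increments": [[-0.7,0.1,3,0,0,0,-1],[-0.6,0.1,4,0,0,0,-1],[0,0,4,0,0,0,-1],[0,0,2,0,0,0,-1],[0,0,0,0,0,0,-1]]}}

```text
clock: 43.8
position: [0.437, -0.2949, 0.0888]
ee_rot: [-0.003, 0.982, 0.186, -0.002]
contact_force: [-0.5, -0.1, -0.1]
width: 0.0856
gripper_force: 0.0
```

Run:
```python
from h import *
im=save("wrist","w22"); print(pose()[1])
v,c=fit("wrist",im,(.439,-.297),.012,yaw0=.374); print(v,c); go([*v[:2],.038],v[2]+np.pi/2)
```

```text
[ 0.43834034 -0.29607084  0.09073611]
[ 0.4394 -0.2993  0.3766] 0.026
rz deg -0.1 q6 0.47
after turn: cm [-0.01  0.35  5.27] | before: [-0.01  0.35  5.27]
```

{"op": "servo_tool", "data": {"increments": [[0,0.3,2,0,0,0,-1],[0,0,2,0,0,0,-1],[0,0,1,0,0,0,-1],[0,0,0.3,0,0,0,-1],[0,0,0,0,0,0,-1]]}}

```text
clock: 44.35
position: [0.4404, -0.3, 0.0395]
ee_rot: [0.001, 0.982, 0.187, 0.0]
contact_force: [-0.5, 1.0, 0.1]
width: 0.0854
gripper_force: 0.0
```

{"op": "servo_tool", "data": {"increments": [[0,0,0,0,0,0,0],[0,0,0,0,0,0,0.2],[0,0,0,0,0,0,0.6],[0,0,0,0,0,0,1],[0,0,0,0,0,0,1]], "squeeze": 75}}

```text
clock: 44.85
position: [0.4406, -0.3004, 0.0401]
ee_rot: [0.001, 0.982, 0.187, 0.001]
contact_force: [0.1, 0.9, 7.0]
width: 0.0549
gripper_force: 79.6
```

{"op": "servo_tool", "data": {"increments": [[0,0,-0.5,0,0,0,1],[0,0,-1,0,0,0,1],[0,0,-2,0,0,0,1],[0,0,-3,0,0,0,1],[0,0,-5,0,0,0,1]]}}

```text
clock: 45.35
position: [0.4376, -0.2981, 0.1528]
ee_rot: [-0.003, 0.982, 0.187, -0.003]
contact_force: [0.6, -0.5, -0.8]
width: 0.0548
gripper_force: 79.6
```

Run:
```python
from h import *
s,p,R=pose(); print(p,s["width"],s["contact_force"])
go([*S[1],.16],YS+np.pi/2)
```

```text
[ 0.43759834 -0.29805334  0.15278204] 0.05479477874944386 [ 0.6340665  -0.52414243 -0.77407587]
rz deg -25.1 q6 0.47
after turn: cm [ 45.11 -17.6   -0.63] | before: [ 33.35 -35.1   -0.63]
```

{"op": "servo_tool", "data": {"increments": [[3.3,-3.5,-0.3,0,0,0,1],[3.3,-3.5,0,0,0,0,1],[3.3,-3.5,0,0,0,0,1],[3.3,-3.5,0,0,0,0,1],[3.3,-3.5,0,0,0,0,1]]}}

```text
clock: 45.85
position: [0.529, -0.0747, 0.1575]
ee_rot: [0.0, 0.982, 0.187, -0.0]
contact_force: [0.2, -0.6, -1.3]
width: 0.0549
gripper_force: 79.6
```

{"op": "servo_tool", "data": {"increments": [[3.3,-3.5,0,0,0,0,1],[3.3,-3.5,0,0,0,0,1],[3.3,-3.5,0,0,0,0,1],[3.3,-3.5,0,0,0,0,1],[3.3,-3.5,0,0,0,0,1]]}}

```text
clock: 46.35
position: [0.6183, 0.1487, 0.1573]
ee_rot: [0.0, 0.982, 0.187, -0.0]
contact_force: [1.0, -0.9, -1.4]
width: 0.0551
gripper_force: 79.6
```

{"op": "servo_tool", "data": {"increments": [[0,0,0,0,0,-8,1],[0,0,0,0,0,-8,1],[0,0,0,0,0,-6,1],[0,0,0,0,0,-3.1,1],[0,0,0,0,0,0,1]]}}

```text
clock: 46.85
position: [0.6178, 0.1469, 0.157]
ee_rot: [0.0, 0.918, 0.396, -0.001]
contact_force: [-0.5, -0.1, -1.6]
width: 0.055
gripper_force: 79.7
```

Run:
```python
from h import *
s,p,R=pose(); print(p,s["width"])
im=save("wrist","w23"); print(fit("wrist",im,p[:2],p[2]-.028,full=True,yaw0=YS)); arms(im)
go([*S[1],.044],YS+np.pi/2)
```

```text
[0.61780706 0.14687162 0.15703992] 0.055017304799237006
(array([0.6169, 0.1463, 0.813 ]), np.float64(0.028))
arm 1 swing 2.3 r 0.033 px [243.755204    81.57035803] [ 221   58   49   50 1201]
arm 2 swing -0.1 r 0.034 px [131.42042042 160.71871872] [113 139  36  38 999]
rz deg -0.1 q6 0.88
after turn: cm [ 0.37 -0.21 11.3 ] | before: [ 0.37 -0.21 11.3 ]
```

{"op": "servo_tool", "data": {"increments": [[0.4,-0.2,3,0,0,0,1],[0,0,3,0,0,0,1],[0,0,3,0,0,0,1],[0,0,1,0,0,0,1],[0,0,0.5,0,0,0,1]]}}

```text
clock: 47.4
position: [0.619, 0.151, 0.0509]
ee_rot: [-0.0, 0.918, 0.396, -0.001]
contact_force: [0.9, 0.3, -2.0]
width: 0.0549
gripper_force: 79.8
```

{"op": "servo_tool", "data": {"increments": [[0,0,0.2,0,0,0,1],[0,0,0.2,0,0,0,1],[0,0,0.2,0,0,0,1],[0,0,0.1,0,0,0,1],[0,0,0,0,0,0,1]]}}

```text
clock: 47.9
position: [0.6198, 0.1513, 0.0452]
ee_rot: [0.0, 0.918, 0.396, 0.0]
contact_force: [-0.1, 0.5, -0.8]
width: 0.0554
gripper_force: 79.8
```

Run:
```python
from h import *
s,p,R=pose(); print(p,s["width"],s["contact_force"]); go([*S[1],.044],YS+np.pi/2)
```

```text
[0.61976442 0.1513069  0.04523877] 0.05544001590426024 [-0.09993871  0.5083741  -0.80134253]
rz deg -0.1 q6 0.89
after turn: cm [-0.09 -0.04  0.12] | before: [-0.09 -0.04  0.12]
```

{"op": "servo_tool", "data": {"increments": [[0,0,0.1,0,0,0,1],[0,0,0.1,0,0,0,1],[0,0,0,0,0,0,0.5],[0,0,0,0,0,0,-0.5],[0,0,0,0,0,0,-1]]}}

```text
clock: 48.4
position: [0.6198, 0.1513, 0.043]
ee_rot: [0.0, 0.918, 0.396, 0.0]
contact_force: [0.4, -0.0, 0.7]
width: 0.0765
gripper_force: 0.0
```

{"op": "servo_tool", "data": {"increments": [[0,0,0,0,0,0,-1],[0,0,0,0,0,0,-1],[0,0,-3,0,0,0,-1],[0,0,-4,0,0,0,-1],[0,0,-4,0,0,0,-1]]}}

```text
clock: 48.9
position: [0.6191, 0.1512, 0.1533]
ee_rot: [-0.0, 0.918, 0.396, -0.001]
contact_force: [0.6, -0.5, 0.6]
width: 0.0853
gripper_force: 0.0
```

Run:
```python
from h import *
im=save("wrist","w24")
for k in (1,2): v,c=fit("wrist",im,S[k],.016,yaw0=YS,full=True); d=v[:2]-S[k]; print(pose()[1],v,c,"seat off mm",d@X*1000,d@Y*1000)
arms(im); mark(im,1,.073)
th=2.75;r=38;o=23
seat(1,(66-r*np.cos(th)+o*np.sin(th))/1000,(r*np.sin(th)+o*np.cos(th))/1000,.042)
```

```text
[0.62339877 0.15186944 0.16141034] [0.6233 0.1502 0.8089] 0.047 seat off mm 2.489885383387838 -3.7079208426193246
[0.62339877 0.15186944 0.16141034] [0.5365 0.2311 0.8225] 0.205 seat off mm 1.8376684437599375 -0.054540726148764165
arm 1 swing 2.46 r 0.035 px [246.67309237  87.48915663] [ 224   63   49   51 1245]
arm 2 swing -0.11 r 0.031 px [132.74196891 167.03212435] [114 146  36  37 965]
mark 1 world deg -157.5 r 0.0102 58 seat-frame deg 155.8
rz deg -0.1 q6 0.89
after turn: cm [10.5   0.32 12.04] | before: [10.5   0.31 12.04]
```

View pics/w24.png

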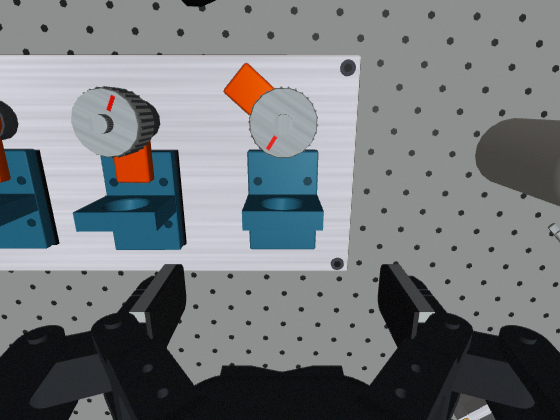

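{"op": "servo_tool", "data": {"increments": [[3.6,0.1,0,0,0,0,1],[3.6,0.1,0,0,0,0,1],[3.6,0.1,0,0,0,0,1],[0,0,0,0,0,0,1],[0,0,3,0,0,0,1]]}}

```text
clock: 49.45
position: [0.6992, 0.2291, 0.1263]
ee_rot: [0.001, 0.918, 0.396, 0.004]
contact_force: [0.3, -0.4, 0.0]
width: 0.0127
gripper_force: 0.0
```

{"op": "servo_tool", "data": {"increments": [[0,0,3,0,0,0,1],[0,0,3,0,0,0,1],[0,0,2,0,0,0,1],[0,0,0.2,0,0,0,1],[0,0,0,0,0,0,1]]}}

```text
clock: 49.95
position: [0.6955, 0.2273, 0.0404]
ee_rot: [-0.0, 0.918, 0.396, -0.001]
contact_force: [0.6, 0.2, 1.3]
width: -0.0002
gripper_force: 0.0
```

Run:
```python
from h import *
s,p,R=pose(); d=p[:2]-S[1]; print(d@X,d@Y,p[2],s["contact_force"],s["width"])
```

```text
0.10810060882826313 -0.0033437543379568656 0.04042811256593671 [0.63113698 0.24060745 1.2910463 ] -0.00023828168359368604
```

{"op": "servo_tool", "data": {"increments": [[0.2,0.3,-0.1,0,0,0,1],[0.05,-0.68,0,0,0,0,1],[-0.05,-0.68,0,0,0,0,1],[-0.15,-0.66,0,0,0,0,1],[-0.25,-0.63,0,0,0,0,1]]}}

```text
clock: 50.45
position: [0.6778, 0.2429, 0.0425]
ee_rot: [0.001, 0.918, 0.396, 0.001]
contact_force: [2.9, -0.8, 0.3]
width: 0.0
gripper_force: 0.9
```

{"op": "servo_tool", "data": {"increments": [[-0.35,-0.58,0,0,0,0,1],[-0.43,-0.52,0,0,0,0,1],[-0.51,-0.45,0,0,0,0,1],[-0.57,-0.37,0,0,0,0,1],[-0.62,-0.28,0,0,0,0,1]]}}

```text
clock: 50.95
position: [0.6441, 0.2396, 0.0419]
ee_rot: [-0.0, 0.918, 0.396, 0.0]
contact_force: [2.7, 0.5, -0.3]
width: 0.0001
gripper_force: 1.0
```

{"op": "servo_tool", "data": {"increments": [[-0.65,-0.18,0,0,0,0,1],[-0.67,-0.08,0,0,0,0,1],[-0.68,0.02,0,0,0,0,1],[-0.67,0.13,0,0,0,0,1],[-0.64,0.23,0,0,0,0,1]]}}

```text
clock: 51.45
position: [0.6221, 0.2143, 0.0419]
ee_rot: [-0.0, 0.918, 0.396, -0.0]
contact_force: [1.9, 2.2, 1.1]
width: 0.0003
gripper_force: 1.1
```

{"op": "servo_tool", "data": {"increments": [[-0.6,0.32,0,0,0,0,1],[-0.54,0.41,0,0,0,0,1],[-0.47,0.49,0,0,0,0,1],[-0.39,0.55,0,0,0,0,1],[0,0.2,0,0,0,0,1]]}}

```text
clock: 51.95
position: [0.6211, 0.1876, 0.0415]
ee_rot: [-0.003, 0.919, 0.395, -0.002]
contact_force: [-5.5, 9.5, 4.3]
width: 0.0001
gripper_force: 5.4
```

{"op": "servo_tool", "data": {"increments": [[0,0.2,0,0,0,0,1],[0,0,0,0,0,0,1],[0,0,0,0,0,0,1],[0,0,0,0,0,0,1],[0,0,0,0,0,0,1]]}}

```text
clock: 52.45
position: [0.6211, 0.1876, 0.0415]
ee_rot: [-0.003, 0.919, 0.395, -0.002]
contact_force: [-5.8, 9.2, 4.9]
width: 0.0
gripper_force: 5.8
```

Run:
```python
from h import *
s,p,R=pose(); d=p[:2]-S[1]; print(d@X,d@Y,p[2],s["contact_force"],s["width"]); arms(save("wrist","w25"))
```

```text
0.02817352588069112 0.02350189949875587 0.04149444460180739 [-5.78192802  9.22121324  4.88840478] 3.9977140406285855e-05
arm 2 swing -0.16 r 0.034 px [ 91.56360709 272.77509393] [  59  240   58   52 1863]
arm 1 swing -0.03 r 0.041 px [337.28843338 287.46559297] [315 274  48  22 683]
```

{"op": "servo_tool", "data": {"increments": [[0,-0.8,0,0,0,0,1],[0,-0.4,-2,0,0,0,1],[0,0,-4,0,0,0,1],[0,0,-4,0,0,0,0],[0,0,0,0,0,-8.5,0]]}}

```text
clock: 53.0
position: [0.6197, 0.1929, 0.1479]
ee_rot: [0.003, 0.886, 0.464, 0.005]
contact_force: [0.5, 0.4, 0.3]
width: 0.0279
gripper_force: 0.0
```

{"op": "servo_tool", "data": {"increments": [[0,0,0,0,0,-8.5,-0.6],[0,0,0,0,0,-8.5,-0.6],[0,0,0,0,0,-8.5,-0.6],[0,0,0,0,0,-8.5,-0.6],[0,0,0,0,0,-8.5,-0.6]]}}

```text
clock: 53.5
position: [0.6157, 0.192, 0.1413]
ee_rot: [0.0, 0.656, 0.755, -0.001]
contact_force: [0.8, -0.3, 0.3]
width: 0.0683
gripper_force: 0.0
```

{"op": "servo_tool", "data": {"increments": [[0,0,0,0,0,-8.5,-0.6],[0,0,0,0,0,-8.5,-0.6],[0,0,0,0,0,-8.5,-0.6],[0,0,0,0,0,-8.5,-0.6],[0,0,0,0,0,-8.5,-0.6]]}}

```text
clock: 54.0
position: [0.6157, 0.192, 0.1413]
ee_rot: [-0.0, 0.338, 0.941, -0.001]
contact_force: [0.0, -0.0, -0.4]
width: 0.0683
gripper_force: 0.0
```

{"op": "servo_tool", "data": {"increments": [[0,0,0,0,0,-8.5,-0.6],[0,0,0,0,0,-8.5,-0.6],[0,0,0,0,0,-8.5,-0.6],[0,0,0,0,0,-8.5,-0.6],[0,0,0,0,0,-8.5,-0.6]]}}

```text
clock: 54.5
position: [0.6157, 0.192, 0.1413]
ee_rot: [-0.001, -0.026, 1.0, -0.001]
contact_force: [0.5, 0.5, 0.5]
width: 0.0683
gripper_force: 0.0
```

{"op": "servo_tool", "data": {"increments": [[0,0,0,0,0,-8.5,-0.6],[0,0,0,0,0,-8.5,-0.6],[0,0,0,0,0,-8.5,-0.6],[0,0,0,0,0,-8.5,-0.6],[0,0,0,0,0,-8.5,-0.6]]}}

```text
clock: 55.0
position: [0.6157, 0.192, 0.1413]
ee_rot: [-0.001, -0.387, 0.922, -0.001]
contact_force: [-1.1, -0.5, -0.1]
width: 0.0681
gripper_force: 0.0
```

Run:
```python
from h import *
s,p,R=pose(); print(p,s["qpos"][5],s["width"]); im=save("wrist","w26"); arms(im); mark(im,1,.073)
seat(1,.066,0,.057)
```

```text
[0.61568913 0.1919934  0.14126727] -2.168267168474694 0.06814620675584922
arm 3 swing -0.16 r 0.036 px [543.59108159 209.47248577] [ 525  192   35   39 1054]
arm 2 swing -0.05 r 0.036 px [392.71701389 211.53732639] [ 375  195   37   38 1152]
arm 1 swing 0.01 r 0.034 px [240.01994796 215.69904597] [ 222  199   36   37 1153]
mark 1 world deg -163.8 r 0.0149 46 seat-frame deg 149.5
rz deg -1.0 q6 -2.17
after turn: cm [-3.84 -3.04  8.42] | before: [-3.9  -2.98  8.42]
```

{"op": "servo_tool", "data": {"increments": [[-2,-1.5,0,0,0,-1,-0.6],[-1.9,-1.5,0,0,0,0,-0.6],[0,0,2,0,0,0,-0.6],[0,0,3,0,0,0,-0.6],[0,0,2.6,0,0,0,-0.6]]}}

```text
clock: 55.55
position: [0.6646, 0.1992, 0.0644]
ee_rot: [-0.001, -0.391, 0.921, -0.001]
contact_force: [-0.5, -0.4, 0.4]
width: 0.0682
gripper_force: 0.0
```

{"op": "servo_tool", "data": {"increments": [[0,0,0.8,0,0,0,-0.6],[0,0,0,0,0,0,-0.6],[0,0,0,0,0,0,-0.2],[0,0,0,0,0,0,0.2],[0,0,0,0,0,0,1]], "squeeze": 50}}

```text
clock: 56.05
position: [0.6662, 0.2, 0.06]
ee_rot: [0.002, -0.392, 0.92, -0.001]
contact_force: [0.5, -2.5, 3.0]
width: 0.0424
gripper_force: 50.7
```

{"op": "servo_tool", "data": {"increments": [[0,0,0,0,0,0,1],[0,0,0,0,0,0,1],[0,0,0.02,0,0,8,1],[0,0,0.02,0,0,8,1],[0,0,0.02,0,0,8,1]]}}

```text
clock: 56.55
position: [0.6671, 0.1987, 0.0595]
ee_rot: [0.003, -0.19, 0.982, -0.002]
contact_force: [2.9, -6.3, 6.5]
width: 0.0423
gripper_force: 51.0
```

{"op": "servo_tool", "data": {"increments": [[0,0,0.02,0,0,8,1],[0,0,0.02,0,0,8,1],[0,0,0.02,0,0,8,1],[0,0,0.02,0,0,8,1],[0,0,0.02,0,0,8,1]]}}

```text
clock: 57.05
position: [0.6672, 0.196, 0.0587]
ee_rot: [0.003, 0.157, 0.988, -0.003]
contact_force: [1.8, -11.8, 8.5]
width: 0.0422
gripper_force: 51.1
```

{"op": "servo_tool", "data": {"increments": [[0,0,0.02,0,0,8,1],[0,0,0.02,0,0,8,1],[0,0,0.02,0,0,8,1],[0,0,0.02,0,0,8,1],[0,0,0.02,0,0,8,1]]}}

```text
clock: 57.55
position: [0.6655, 0.1939, 0.0579]
ee_rot: [0.004, 0.485, 0.874, -0.004]
contact_force: [-1.7, -15.4, 10.8]
width: 0.0422
gripper_force: 51.5
```

{"op": "servo_tool", "data": {"increments": [[0,0,0.01,0,0,8,1],[0,0,0.01,0,0,8,1],[0,0,0.01,0,0,8,1],[0,0,0.01,0,0,8,1],[0,0,0.01,0,0,8,1]]}}

```text
clock: 58.05
position: [0.6629, 0.1933, 0.0571]
ee_rot: [0.003, 0.755, 0.656, -0.005]
contact_force: [-6.6, -16.3, 14.1]
width: 0.0422
gripper_force: 51.9
```

{"op": "servo_tool", "data": {"increments": [[0,0,0,0,0,8,1],[0,0,0,0,0,8,1],[0,0,0,0,0,8,1],[0,0,0,0,0,8,1],[0,0,0,0,0,0,1]]}}

```text
clock: 58.55
position: [0.661, 0.1943, 0.0567]
ee_rot: [0.004, 0.905, 0.425, -0.006]
contact_force: [-9.3, -14.1, 14.9]
width: 0.0425
gripper_force: 51.9
```

Run:
```python
from h import *
s,p,R=pose(); print(p,s["qpos"][5],s["width"],s["contact_force"],s["moment"],s["gripper_force"]); seat(1,.066,0,.055)
```

```text
[0.66096789 0.19428232 0.05668529] 0.8883666826631645 0.04253931947275697 [ -9.30382215 -14.05745334  14.88272705] [-2.39253519  1.40713697  0.787028  ] 51.89750254154205
rz deg 3.6 q6 0.89
after turn: cm [ 0.56 -0.09  0.16] | before: [ 0.57 -0.05  0.16]
```

{"op": "servo_tool", "data": {"increments": [[0.1,0,0,0,0,6,1],[0.1,0,0,0,0,6,1],[0,0,0,0,0,6,1],[0,0,0,0,0,6,1],[0,0,0,0,0,0,1]]}}

```text
clock: 59.05
position: [0.6679, 0.1994, 0.0566]
ee_rot: [0.003, 0.974, 0.227, 0.002]
contact_force: [1.0, -5.9, 4.6]
width: 0.0423
gripper_force: 51.6
```

{"op": "servo_tool", "data": {"increments": [[0,0,0,0,0,0,0.3],[0,0,0,0,0,0,-0.6],[0,0,-2,0,0,0,-1],[0,0,-4,0,0,0,-1],[0,0,-4,0,0,0,-1]]}}

```text
clock: 59.55
position: [0.6646, 0.2024, 0.1545]
ee_rot: [-0.001, 0.974, 0.226, -0.002]
contact_force: [0.7, -0.4, -0.0]
width: 0.0856
gripper_force: 0.0
```

{"op": "servo_tool", "data": {"increments": [[-4,-2,-3,0,0,0,-1],[-4,-2,-3,0,0,0,-1],[0,-2,-3,0,0,0,-1],[0,0,0,0,0,0,-1],[0,0,0,0,0,0,-1]]}}

```text
clock: 60.05
position: [0.5739, 0.2212, 0.2412]
ee_rot: [-0.0, 0.974, 0.227, 0.001]
contact_force: [-0.2, 0.2, -0.6]
width: 0.0853
gripper_force: 0.0
```

Run:
```python
from h import *
s,p,R=pose(); print(p,s["contact_force"],s["clock"])
im=save("wrist","w27"); [mark(im,k) for k in (1,2,3)]; arms(im)
cv2.imwrite("pics/w27c.png",im[:300,:,::-1])
for k in (1,2,3): v,c=fit("wrist",im,S[k],.016,yaw0=YS,full=True); d=v[:2]-S[k]; print(k,v,c,d@X*1000,d@Y*1000)
```

```text
[0.57390176 0.22116457 0.24124824] [-0.2321646   0.22219557 -0.62095073] 60.05
mark 1 world deg 15.9 r 0.0121 31 seat-frame deg 329.2
mark 2 world deg 14.9 r 0.0123 28 seat-frame deg 328.2
mark 3 world deg 14.2 r 0.0133 20 seat-frame deg 327.5
arm 1 swing 0.05 r 0.036 px [353.18023256 145.48643411] [338 133  31  26 516]
arm 2 swing -0.05 r 0.035 px [249.01923077 183.71153846] [234 167  29  30 468]
arm 3 swing -0.12 r 0.035 px [150.30952381 219.12987013] [136 202  29  31 462]
1 [0.6176 0.1502 0.8281] 0.276 -1.4192792282981566 0.44038387602672247
2 [0.5339 0.229  0.8105] 0.246 -1.4737820649313318 0.39744990261245255
3 [0.4524 0.3084 0.8266] 0.366 0.41717912947000724 -0.8350931258911878
```

View pics/w27.png

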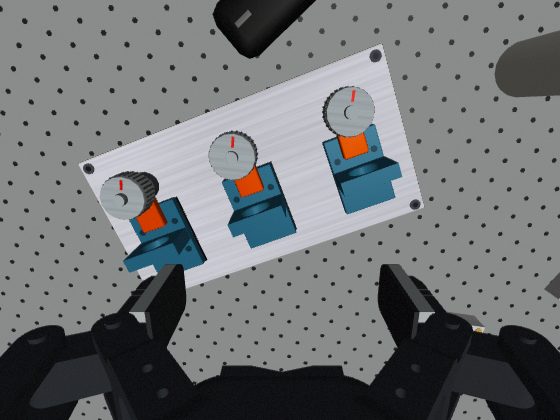

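The last wrist view shows all three holders square on their pads at (165,230), (262,205) and (362,170). The arms are over the feet and all three nut marks sit at the same tight angle. Every holder is within about 2 mm of its pad's middle, and the robot is clear.

```bash
python3 -c "
from rig import manip
print(manip.sign_off())"
```

```text
the job is handed in; nothing more can be done
None
```

All three blue holders are set on their stations, clamped and tightened, and the job was handed in at about 60 s; sign-off gave no verdict, but the last picture showed each within about 2 mm of its pad's middle, arms over the feet and all three nuts at the same tight angle.

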